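Pack the recording kit by tape colour

TASK

Pack up the interview kit: put each of the four devices marked with coloured tape (microphone, field recorder, power bank, headphone amplifier) into the tray compartment whose floor has the colour of its tape, upright and lying flat on that floor, set down gently and not dropped. Leave the microphone and the power bank that have no tape where they lie. Let go of everything when you finish.

Things in the scene. Friction and masses are not known exactly. Their poses are not given: they have to be found in the camera images.
- mic_mid (a point): Small camera-top microphone marked with red tape: black barrel 26 mm thick, 100 mm long, along x, carried by a grey block 46 (x) by 30 (y) by 30 mm high (40 mm high overall), to be gripped across the block's 30 mm; red tape round the thinner barrel end (-x) and round the middle. About 120 g. The point is the centre of the block, 15 mm above its underside; x along the barrel, y across, z up. Loose, at rest upright on the desk.
- recorder_mid (a point): Field recorder marked with yellow tape: dark box, in all 104 (x) by 46 (y) by 30 mm high (the body spans x = -52 to +34 mm, then two silver microphone stubs to +52 mm), small display on top. About 200 g. Grip across the 46 mm. Its point is the middle of its footprint, half-way up; x is its long axis, y across, z up. Loose, at rest upright on the desk.
- bank_mid (a point): Power bank marked with blue tape: white rounded block 100 (x) by 42 (y) by 28 mm high. About 200 g. Grip across the 42 mm. Its point is the middle of its footprint, half-way up; x is its long axis, y across, z up. Loose, at rest upright on the desk.
- amp_mid (a point): Headphone amplifier marked with green tape: aluminium box 86 (x) by 48 (y) by 32 mm high, with two black knobs 10 mm high on top at x = +28 mm. About 220 g. Grip across the 48 mm. Its point is the middle of its footprint, half-way up; x is its long axis, y across, z up. Loose, at rest upright on the desk.
- spare_mic_mid (a point): Look-alike that stays: the same microphone as the red-taped one, same sizes, but with no tape. The point lies as on that one.
- spare_bank_mid (a point): Look-alike that stays: the same white power bank as the blue-taped one, same sizes, but with no tape. The point lies as on that one.
- bay_red_floor (a point): Red compartment of the kit tray: grey low-lipped compartment with a fully red floor, inside 124 (x) by 98 (y) mm, walls 4 mm thick that rise only 8 mm above its floor. The point is the centre of its floor, 10 mm above the desk; x is the compartment's long way. Fixed. The four compartments touch one another two by two and make up one black tray, 284 by 232 mm, whose place, turn and order of colours change from start to start.
- bay_yellow_floor (a point): Yellow compartment of the kit tray: grey low-lipped compartment with a fully yellow floor, inside 124 (x) by 98 (y) mm, walls 4 mm thick that rise only 8 mm above its floor. The point is the centre of its floor, 10 mm above the desk; x is the compartment's long way. Fixed. The four compartments touch one another two by two and make up one black tray, 284 by 232 mm, whose place, turn and order of colours change from start to start.
- bay_blue_floor (a point): Blue compartment of the kit tray: grey low-lipped compartment with a fully blue floor, inside 124 (x) by 98 (y) mm, walls 4 mm thick that rise only 8 mm above its floor. The point is the centre of its floor, 10 mm above the desk; x is the compartment's long way. Fixed. The four compartments touch one another two by two and make up one black tray, 284 by 232 mm, whose place, turn and order of colours change from start to start.
- bay_green_floor (a point): Green compartment of the kit tray: grey low-lipped compartment with a fully green floor, inside 124 (x) by 98 (y) mm, walls 4 mm thick that rise only 8 mm above its floor. The point is the centre of its floor, 10 mm above the desk; x is the compartment's long way. Fixed. The four compartments touch one another two by two and make up one black tray, 284 by 232 mm, whose place, turn and order of colours change from start to start.
Mind the look-alikes: they are no part of the job. Leave any purple or turquoise look-alike of the part that bears bank_mid alone. What is shaped like the part that bears spare_mic_mid but purple is not meant.

How it is judged:
At the end, for the whole second after the job is handed in: Each taped device is upright (within 0.1 rad), released, at rest and flat on the floor of its own colour's compartment (height within 4 mm, centre within 40 mm in x and 35 mm in y of the floor's centre); both untaped look-alikes are upright, within 30 mm of their starts (x of mic_mid in the frame of bay_red_floor between -0.04 and 0.04 m and y of mic_mid in the frame of bay_red_floor between -0.035 and 0.035 m and z of mic_mid in the frame of bay_red_floor between 0.011 and 0.019 m and angle between each of mic_mid, recorder_mid, bank_mid, amp_mid, spare_mic_mid, spare_bank_mid's own z axis and vertical below 0.1 rad and linear speed of each of mic, recorder, bank, amp below 0.02 m/s and angular speed of each of mic, recorder, bank, amp below 0.2 rad/s and contact force between each of mic, recorder, bank, amp and the fingers below 0.1 N and x of recorder_mid in the frame of bay_yellow_floor between -0.04 and 0.04 m and y of recorder_mid in the frame of bay_yellow_floor between -0.035 and 0.035 m and z of recorder_mid in the frame of bay_yellow_floor between 0.011 and 0.019 m and x of bank_mid in the frame of bay_blue_floor between -0.04 and 0.04 m and y of bank_mid in the frame of bay_blue_floor between -0.035 and 0.035 m and z of bank_mid in the frame of bay_blue_floor between 0.01 and 0.018 m and x of amp_mid in the frame of bay_green_floor between -0.04 and 0.04 m and y of amp_mid in the frame of bay_green_floor between -0.035 and 0.035 m and z of amp_mid in the frame of bay_green_floor between 0.012 and 0.02 m and distance of each of spare_mic_mid, spare_bank_mid from where it was at the start of the episode below 0.03 m); the robot touches nothing.
It fails at once if a spare without tape is shifted by more than 30 mm (distance of any of spare_mic_mid, spare_bank_mid from where it was at the start of the episode above 0.03 m).
It fails at once if a kit piece is dropped (falls freely for more than about 25 mm) ((linear speed of mic above 0.7 m/s and contact force between mic and the fingers below 0.05 N) or (linear speed of recorder above 0.7 m/s and contact force between recorder and the fingers below 0.05 N) or (linear speed of bank above 0.7 m/s and contact force between bank and the fingers below 0.05 N) or (linear speed of amp above 0.7 m/s and contact force between amp and the fingers below 0.05 N)).
It also fails if it takes over 112 s, if anything falls off the work surface, if the arm or the gripper's body presses on something with over 40 N, if the wrist force passes 120 N, or if a joint passes its speed limit or range.

ROBOT

A 6-joint arm with a two-finger parallel gripper is mounted at the origin on the work surface. World frame = base frame: x ahead of the robot, y to its left, z up, the work surface at z = 0. Lengths are in m, angles in rad, forces in N, time in s.
With the tool pointing down it reaches from about 0.375 to 0.975 m from the base axis. Payload 3.8 kg.
Tool frame: the origin (TCP) lies at the very end of the fingers, on their centre line; the grasp point (between the pads) lies 19 mm behind it; x points along the fingers, y is the direction in which the jaws open and shut, and the axes are right-handed (so a half turn about x gives the same grasp; the last joint's range is limited). The gripper opens to 85 mm and grips with 20 to 120 N. Pads are 22 mm wide; open, the fingers measure 114 mm over their backs; the gripper's body (76 mm by 85 mm) begins 54 mm behind the grasp point. The pads swing forward as they close: fully open they stand 13 mm farther back than shut.
Start: joints at [1.206, 0.264, 1.604, -0, 1.274, -0.037], TCP at [0.217, 0.639, 0.231] pointing down, gripper open.
Joint ranges: [-2.63, 2.63], [-0.94, 2.18], [0.31, 2.57], [-1.31, 4.45], [0, 2.66], [-2.55, 2.55]. Speed limits (rad/s): [2.57, 2.57, 3.14, 3.14, 3.14, 3.14].

INTERFACE

Orientations are given as a unit quaternion [x, y, z, w].
In Python, from rig import ctrl gives the robot as it stands.
- The arm moves only by the tool apply_moves, never from a script. Its argument "increments" is a list of rows, each an object of numbers: "claw": the closure in counts, from 0 (fully open) to 255 (shut); "dx", "dy", "dz": the shift along the world's x, y, z in m; "wx", "wy", "wz": the turn, a rotation vector about the world's x, y, z in degrees. In form: [{"claw": .., "dx": .., "dy": .., "dz": .., "wx": .., "wy": .., "wz": ..}, ...]. A call has 1 to 10 rows; each row shifts and turns the commanded pose from where the row before left it; what a row does not reach is not made up. A row lasts 1/12 s, in which the tool goes at most 41.7 mm and 7.16 degrees, less where a joint would pass 70% of its speed; a pose out of reach is approached as far as the arm can. A call with a gripper value outside its range is refused whole. The fingers move at their own pace and stop on an object; the grip force is fixed at half the most. Time passes only in rows, so rows that do not move let the fingers close. It gives the time, the measured TCP pose, the force and the opening at its end, in the units of the state.
- ctrl.state(): the state, without advancing time (a new reading comes with each control period).
- ctrl.grab_frame(name): name is "scene" or "top"; returns the picture (480x640x3 uint8, red, green, blue); there is no depth.
- ctrl.get_calibration(name): a dict with "fx", "fy", "cx", "cy" (pixels), "extrinsics" (4x4, takes a point from world to camera coordinates). Camera axes: x right, y down, z forward; pixel columns grow to the right and rows downward; lengths in m; the calibration is good to about 2 mm. A picture is of the moment at which its call begins. get_calibration takes no time and is no camera call.
- ctrl.hand_in(): hands the job in, once; it reports no verdict.
The state is a dict: "time": time; "joint_pos": joint angles; "dq": joint speeds; "joint_efforts": joint torques, N m; "tool_pos": TCP position; "ee_rot": TCP orientation; "force": force on the tool from outside, world axes, zero at the start; "ft_torque": the same for the moment, N m; "gripper_width": opening from 0.0 (shut) to 1.0 (fully open).
Only numpy, scipy, OpenCV 4.12 (cv2) and the standard library are available. Lean on these libraries where they do the work, as an engineer would, in place of code of your own. Each camera call takes 0.05 s, during which the arm holds its last target.

## Working session

There is one attempt and no reset: what is moved stays moved. The work goes in short steps, Python scripts to look and compute and a tool call to move; the robot and the scene stay as the last step left them, time stands still between calls to the robot, and variables do not carry over. Pictures are saved under pics/ and viewed, and the job is handed in when it is done.

Besides the shell and the picture viewer there is one more tool, called after ">>>" as name(argument=value, ...) on one line, values as JSON. apply_moves: Moves the arm, as the interface text tells. Its arguments: {"type":"object","properties":{"increments":{"type":"array"}},"required":["increments"]}

```bash
mkdir -p pics
python3 - <<'E'
from rig import ctrl
import cv2
s=ctrl.state();print(s)
for n in("top","scene"):
    cv2.imwrite(f"pics/{n}0.png",ctrl.grab_frame(n)[:,:,::-1]);print(n,ctrl.get_calibration(n))
E
```

```text
{'time': 0.0, 'joint_pos': array([ 1.20611883e+00,  2.64758034e-01,  1.60536864e+00,  3.37327843e-06,
        1.27372144e+00, -3.69378136e-02]), 'dq': array([ 0.0003553 ,  0.00156175,  0.0016432 , -0.00113544,  0.00046446,
       -0.00029867]), 'joint_efforts': array([ 1.30809345e-03, -5.15080369e+01, -3.67327380e+01, -1.67660683e-04,
        1.20387267e-02,  9.65493200e-06]), 'tool_pos': array([0.2170474 , 0.63837514, 0.22996165]), 'ee_rot': array([ 0.11457467,  0.6977936 , -0.11613702,  0.69747325]), 'force': array([ 0.44365376, -0.22281283, -0.07624059]), 'ft_torque': array([ 0.01218285, -0.00609021, -0.0009038 ]), 'gripper_width': 0.9978192775366945}
top {'fx': 527.3750034818369, 'fy': 527.3750034818369, 'cx': 311.6577534793794, 'cy': 246.3863581698697, 'extrinsics': array([[ 0.01084398, -0.99982089,  0.01551129,  0.02590365],
       [-0.99745851, -0.01190819, -0.0702476 ,  0.43295242],
       [ 0.07041972, -0.0147101 , -0.99740898,  1.52833084],
       [ 0.        ,  0.        ,  0.        ,  1.        ]])}
scene {'fx': 489.95267751074283, 'fy': 489.95267751074283, 'cx': 321.8880959888506, 'cy': 241.87270762474915, 'extrinsics': array([[-5.41146880e-01,  8.40927963e-01,  4.62832101e-04,
         2.08847607e-01],
       [ 6.09456069e-01,  3.92571142e-01, -6.88804180e-01,
        -2.42092785e-01],
       [-5.79416391e-01, -3.72462158e-01, -7.24947299e-01,
         1.63916887e+00],
       [ 0.00000000e+00,  0.00000000e+00,  0.00000000e+00,
         1.00000000e+00]])}
```

View pics/top0.png

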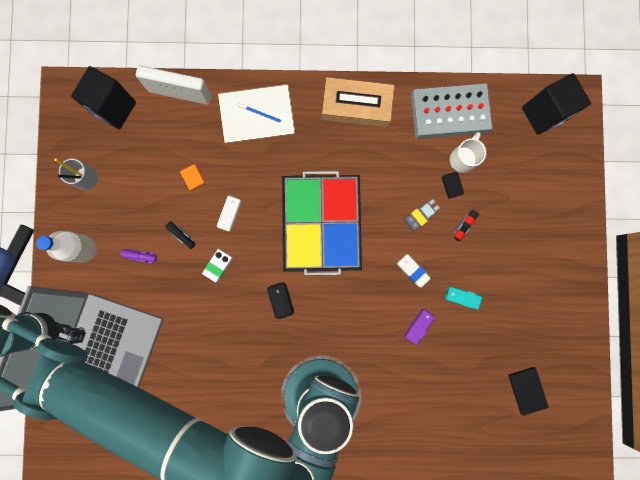

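View pics/scene0.png

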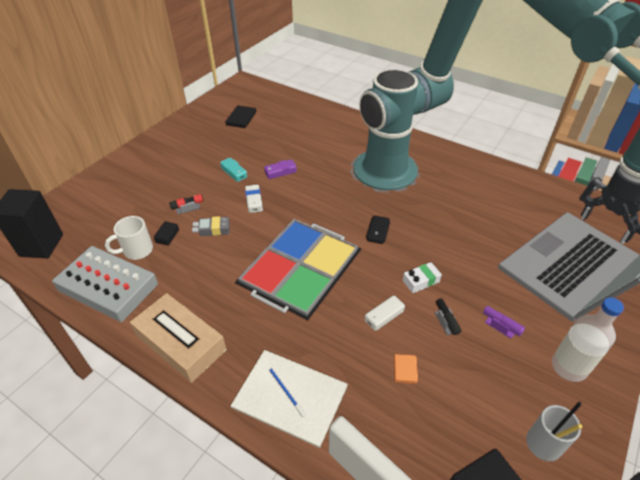

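Run:
```python
import cv2
a=cv2.imread("pics/top0.png")
c=a[100:420,120:460]
cv2.imwrite("pics/crop0.png",cv2.resize(a[40:400,80:320],(800,600)[0:1]*0 or None,fx=1.6,fy=1.6) if 0 else cv2.resize(a[100:320,100:390],None,fx=2.7,fy=2.7,interpolation=2))
```

```text
(no output)
```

The top view shows the tray at about (322,222): green upper-left, red upper-right, yellow lower-left, blue lower-right. The taped devices look like the amp at (217,265), recorder at (423,215), mic at (466,225) and bank at (413,270). The untaped ones are the bank at (229,213) and the mic at (180,235). I'll enlarge both sides to confirm.

Run:
```python
import cv2
a=cv2.imread("pics/top0.png")
def crop(x0,y0,w,h,k,n):
    c=cv2.resize(a[y0:y0+h,x0:x0+w],None,fx=k,fy=k,interpolation=cv2.INTER_CUBIC)
    for x in range(-(-x0//10)*10,x0+w,10):
        cv2.line(c,((x-x0)*k,0),((x-x0)*k,6 if x%50 else 14),(0,255,255),1)
        cv2.putText(c,str(x),((x-x0)*k,25),0,.35,(0,255,255),1)
    for y in range(-(-y0//10)*10,y0+h,10):
        cv2.line(c,(0,(y-y0)*k),(6,(y-y0)*k),(0,255,255),1);cv2.putText(c,str(y),(8,(y-y0)*k),0,.35,(0,255,255),1)
    cv2.imwrite(n,c)
crop(394,190,100,100,6,"pics/r.png")
crop(155,185,100,100,6,"pics/l.png")
```

```text
(no output)
```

View pics/r.png

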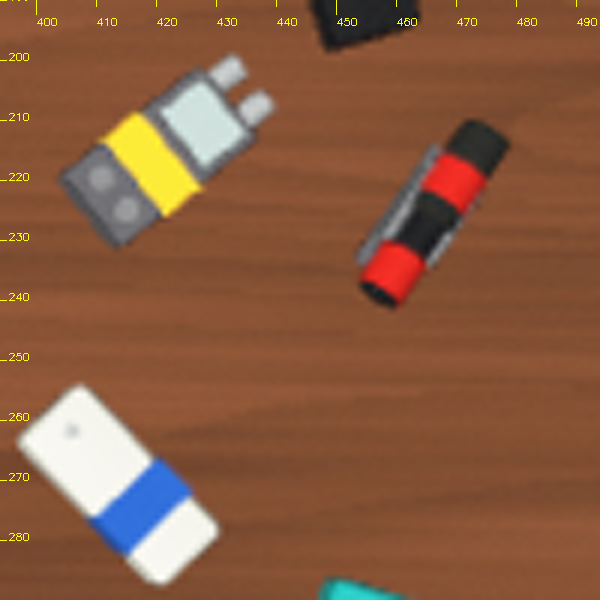

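View pics/l.png

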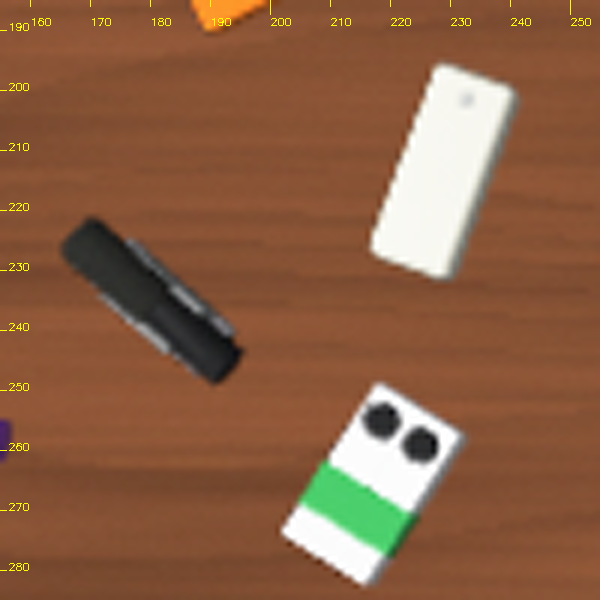

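Confirmed: the blue tape is on the bank at (413,270), and the bank at (229,213) is bare. The red tape is on the mic at (466,225), and the mic at (180,235) is bare. Yellow recorder at (423,215), green amp at (217,265). Purple and turquoise objects are excluded. Next I'll compute poses.

```bash
cat > h.py <<'E'
import numpy as np, cv2
from rig import ctrl
def w(n,uv,z):
    c=ctrl.get_calibration(n);E=c["extrinsics"];R=E[:3,:3];t=E[:3,3]
    o=-R.T@t
    out=[]
    for u,v in np.atleast_2d(uv):
        d=R.T@np.array([(u-c["cx"])/c["fx"],(v-c["cy"])/c["fy"],1]); out.append(o+d*(z-o[2])/d[2])
    return np.array(out)
def cr(p,x0,y0,k=6): return (np.array(p,float)+.5)/k-.5+[x0,y0]
E
python3 - <<'E'
from h import *
def box(name,p,x0,y0,z): # rear-a, rear-b, front-b, front-a
    q=w("top",cr(p,x0,y0),z)[:,:2]; r=(q[0]+q[1])/2;f=(q[2]+q[3])/2
    d=f-r;print(name,"ctr",(r+f)/2,"L",np.hypot(*d),"W",np.hypot(*(q[1]-q[0])),np.hypot(*(q[3]-q[2])),"yaw",np.degrees(np.arctan2(d[1],d[0])), "fwd",d/np.hypot(*d))
box("rec body",[(58,180),(120,247),(258,140),(203,66)],394,190,.03)
box("bank",[(160,585),(220,530),(80,383),(17,440)],394,190,.028)
box("amp",[(282,532),(368,585),(465,437),(379,382)],155,185,.032)
box("spbank",[(372,252),(449,279),(517,93),(437,64)],155,185,.028)
b=w("top",cr([(378,295),(490,132)],394,190),.027)[:,:2];d=b[1]-b[0]
print("mic",b.mean(0),np.hypot(*d),np.degrees(np.arctan2(d[1],d[0])))
e=w("top",cr([(362,262),(435,147)],394,190),.03);print("block left edge",e)
a=cv2.imread("pics/top0.png");hsv=cv2.cvtColor(a,cv2.COLOR_BGR2HSV)
for n,(u,v) in dict(green=(303,200),red=(340,199),yellow=(303,246),blue=(341,245)).items():
    c=a[v,u].astype(int);m=(np.abs(a.astype(int)-c).max(2)<40).astype(np.uint8);m[:170]=0;m[280:]=0;m[:,:280]=0;m[:,365:]=0
    ct=max(cv2.findContours(m,0,2)[0],key=cv2.contourArea)
    r=cv2.minAreaRect(ct);q=w("top",cv2.boxPoints(r),.01)[:,:2]
    print(n,q.mean(0),[np.hypot(*(q[i+1]-q[i])) for i in(0,1)],[np.degrees(np.arctan2(*(q[i+1]-q[i])[::-1])) for i in (0,1)])
E
```

```text
rec body ctr [ 0.52445121 -0.28492511] L 0.08845568059958123 W 0.044207944608898424 0.0448221315332308 yaw -51.543513557906024 fwd [ 0.6219201 -0.7830807]
bank ctr [ 0.36565037 -0.26506209] L 0.09773963443956743 W 0.03963851690997249 0.04147570446603178 yaw 44.44118859246989 fwd [0.71396952 0.70017678]
amp ctr [0.37380626 0.30346441] L 0.08477189327760748 W 0.04854739547580194 0.049249601681028654 yaw -31.854267478395226 fwd [ 0.84939321 -0.52776053]
spbank ctr [0.52551079 0.27371806] L 0.09647699328426469 W 0.03951166415768478 0.041396935792395194 yaw -18.210448091435115 fwd [ 0.94991508 -0.31250814]
mic [ 0.49948075 -0.41965242] 0.09794085302900239 -34.61895000138381
block left edge [[ 0.47491349 -0.3832862   0.03      ]
 [ 0.5316437  -0.41947343  0.03      ]]
green [0.57015683 0.05927627] [np.float64(0.09771504444023123), np.float64(0.11923208892589296)] [np.float64(-89.20257085849136), np.float64(-179.43465963476476)]
red [ 0.57459692 -0.05007847] [np.float64(0.0979437069991753), np.float64(0.11939879032006157)] [np.float64(-89.20084664842118), np.float64(-179.71753410746425)]
yellow [0.43547194 0.05471599] [np.float64(0.09713187487275832), np.float64(0.12073530306784264)] [np.float64(-89.27968242141831), np.float64(-179.4422969108341)]
blue [ 0.43972003 -0.05398239] [np.float64(0.09735780967662581), np.float64(0.12090237109134995)] [np.float64(-89.27797892562938), np.float64(-179.7251877473919)]
```

Run:
```python
from h import *
from scipy.spatial.transform import Rotation as R
s=ctrl.state();M=R.from_quat(s["ee_rot"]).as_matrix();print(M.round(3));
print("y heading",np.degrees(np.arctan2(M[1,1],M[0,1])),"j1,j6",np.degrees(s["joint_pos"][[0,5]]), s["tool_pos"])
```

```text
[[-0.001  0.322  0.947]
 [-0.002  0.947 -0.322]
 [-1.    -0.002 -0.   ]]
y heading 71.21752406637337 j1,j6 [69.10472407 -2.1128823 ] [0.21707335 0.63841863 0.23003733]
```

>>> apply_moves(increments=[{"dx":0.0157,"dy":-0.0335,"wz":-1.3,"claw":0},{"dx":0.0157,"dy":-0.0335,"wz":-1.3,"claw":0},{"dx":0.0157,"dy":-0.0335,"wz":-1.3,"claw":0},{"dx":0.0157,"dy":-0.0335,"wz":-1.3,"claw":0},{"dx":0.0157,"dy":-0.0335,"wz":-1.3,"claw":0},{"dx":0.0157,"dy":-0.0335,"wz":-1.3,"claw":0},{"dx":0.0157,"dy":-0.0335,"wz":-1.3,"claw":0},{"dx":0.0157,"dy":-0.0335,"wz":-1.3,"claw":0},{"dx":0.0157,"dy":-0.0335,"wz":-1.3,"claw":0},{"dx":0.0157,"dy":-0.0335,"wz":-1.3,"claw":0}])

```text
invalid input at $.increments[0]: expected keys claw, dx, dy, dz, wx, wy, wz
```

>>> apply_moves(increments=[{"dz":-0.025},{"dz":-0.025},{"dz":-0.025},{"dz":-0.025},{"dz":-0.025},{"dz":-0.02},{"dz":-0.01},{},{}])

```text
invalid input at $.increments[0]: expected keys claw, dx, dy, dz, wx, wy, wz
```

All keys are required in each row.

>>> apply_moves(increments=[{"claw":0,"dx":0.0157,"dy":-0.0335,"dz":0,"wx":0,"wy":0,"wz":-1.3},{"claw":0,"dx":0.0157,"dy":-0.0335,"dz":0,"wx":0,"wy":0,"wz":-1.3},{"claw":0,"dx":0.0157,"dy":-0.0335,"dz":0,"wx":0,"wy":0,"wz":-1.3},{"claw":0,"dx":0.0157,"dy":-0.0335,"dz":0,"wx":0,"wy":0,"wz":-1.3},{"claw":0,"dx":0.0157,"dy":-0.0335,"dz":0,"wx":0,"wy":0,"wz":-1.3},{"claw":0,"dx":0.0157,"dy":-0.0335,"dz":0,"wx":0,"wy":0,"wz":-1.3},{"claw":0,"dx":0.0157,"dy":-0.0335,"dz":0,"wx":0,"wy":0,"wz":-1.3},{"claw":0,"dx":0.0157,"dy":-0.0335,"dz":0,"wx":0,"wy":0,"wz":-1.3},{"claw":0,"dx":0.0157,"dy":-0.0335,"dz":0,"wx":0,"wy":0,"wz":-1.3},{"claw":0,"dx":0.0157,"dy":-0.0335,"dz":0,"wx":0,"wy":0,"wz":-1.3}])

```text
time: 0.93
tool_pos: [0.3744, 0.3022, 0.2309]
ee_rot: [0.194, 0.68, -0.194, 0.68]
force: [1.0, -0.1, -0.1]
gripper_width: 0.997
```

>>> apply_moves(increments=[{"claw":0,"dx":0,"dy":0,"dz":-0.025,"wx":0,"wy":0,"wz":0},{"claw":0,"dx":0,"dy":0,"dz":-0.025,"wx":0,"wy":0,"wz":0},{"claw":0,"dx":0,"dy":0,"dz":-0.025,"wx":0,"wy":0,"wz":0},{"claw":0,"dx":0,"dy":0,"dz":-0.025,"wx":0,"wy":0,"wz":0},{"claw":0,"dx":0,"dy":0,"dz":-0.02,"wx":0,"wy":0,"wz":0},{"claw":0,"dx":0,"dy":0,"dz":-0.01,"wx":0,"wy":0,"wz":0},{"claw":0,"dx":0,"dy":0,"dz":0,"wx":0,"wy":0,"wz":0},{"claw":0,"dx":0,"dy":0,"dz":0,"wx":0,"wy":0,"wz":0}])

```text
time: 1.6
tool_pos: [0.3741, 0.3039, 0.1011]
ee_rot: [0.193, 0.68, -0.194, 0.68]
force: [-1.2, 0.3, -0.0]
gripper_width: 1.002
```

```bash
cat >> h.py <<'E'
def look(n,box,k,f):
    a=ctrl.grab_frame(n)[:,:,::-1];x,y,W,H=box
    cv2.imwrite(f,cv2.resize(a[y:y+H,x:x+W],None,fx=k,fy=k,interpolation=cv2.INTER_CUBIC))
def st():
    s=ctrl.state()
    from scipy.spatial.transform import Rotation as R
    M=R.from_quat(s["ee_rot"]).as_matrix()
    print("t",round(s["time"],2),"tcp",s["tool_pos"].round(4),"head",np.degrees(np.arctan2(M[1,1],M[0,1])).round(2),"tilt",M[2].round(3),"F",s["force"].round(1),"w",round(s["gripper_width"],3),"q",s["joint_pos"].round(2))
E
python3 - <<'E'
from h import *
st(); look("scene",(340,200,160,120),5,"pics/s1.png"); look("top",(140,180,160,120),5,"pics/t1.png")
E
```

```text
t 1.6 tcp [0.3741 0.3039 0.1011] head 58.22 tilt [-1.    -0.001 -0.   ] F [-1.2  0.3 -0. ] w 1.002 q [ 0.63  0.02  2.14 -0.    0.98 -0.39]
```

View pics/s1.png

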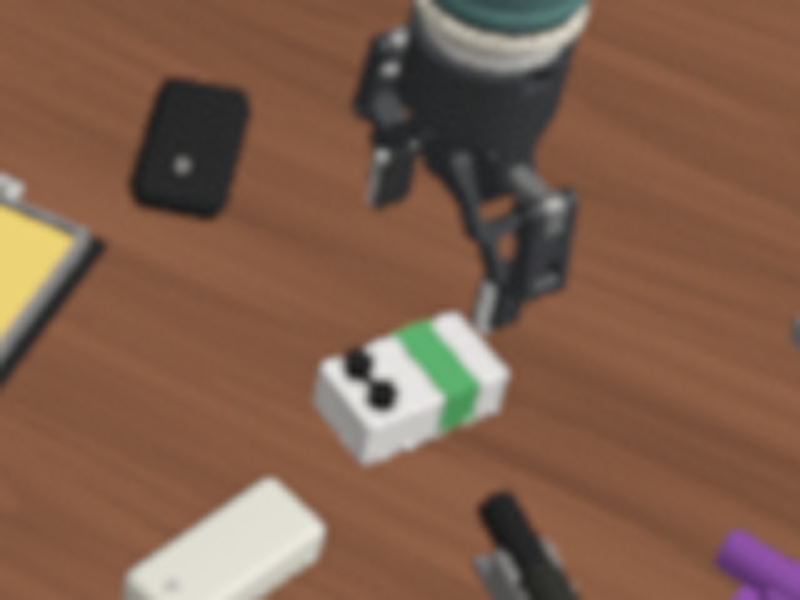

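The gripper hovers over the green-taped amp, with both fingers straddling it and clear of the spare mic. Next: descend and grip.

>>> apply_moves(increments=[{"claw":0,"dx":0,"dy":0,"dz":-0.025,"wx":0,"wy":0,"wz":0},{"claw":0,"dx":0,"dy":0,"dz":-0.025,"wx":0,"wy":0,"wz":0},{"claw":0,"dx":0,"dy":0,"dz":-0.025,"wx":0,"wy":0,"wz":0},{"claw":0,"dx":0,"dy":0,"dz":-0.015,"wx":0,"wy":0,"wz":0},{"claw":0,"dx":0,"dy":0,"dz":-0.006,"wx":0,"wy":0,"wz":0},{"claw":0,"dx":0,"dy":0,"dz":0,"wx":0,"wy":0,"wz":0},{"claw":255,"dx":0,"dy":0,"dz":0,"wx":0,"wy":0,"wz":0},{"claw":255,"dx":0,"dy":0,"dz":0,"wx":0,"wy":0,"wz":0},{"claw":255,"dx":0,"dy":0,"dz":0,"wx":0,"wy":0,"wz":0},{"claw":255,"dx":0,"dy":0,"dz":0,"wx":0,"wy":0,"wz":0}])

```text
time: 2.53
tool_pos: [0.3758, 0.3051, 0.0071]
ee_rot: [0.195, 0.679, -0.193, 0.681]
force: [0.1, 1.1, 8.3]
gripper_width: 0.551
```

>>> apply_moves(increments=[{"claw":255,"dx":0,"dy":0,"dz":0,"wx":0,"wy":0,"wz":0},{"claw":255,"dx":0,"dy":0,"dz":0,"wx":0,"wy":0,"wz":0},{"claw":255,"dx":0,"dy":0,"dz":0,"wx":0,"wy":0,"wz":0},{"claw":255,"dx":0,"dy":0,"dz":0,"wx":0,"wy":0,"wz":0}])

```text
time: 2.87
tool_pos: [0.3758, 0.3052, 0.0072]
ee_rot: [0.195, 0.679, -0.193, 0.681]
force: [-0.6, 0.3, 6.0]
gripper_width: 0.551
```

Run:
```python
from h import *
st(); look("scene",(340,200,160,120),5,"pics/s2.png")
```

```text
t 2.87 tcp [0.3758 0.3052 0.0072] head 58.22 tilt [-1.     0.003  0.001] F [-0.6  0.3  6. ] w 0.551 q [ 0.63  0.16  2.19 -0.    0.78 -0.39]
```

View pics/s2.png

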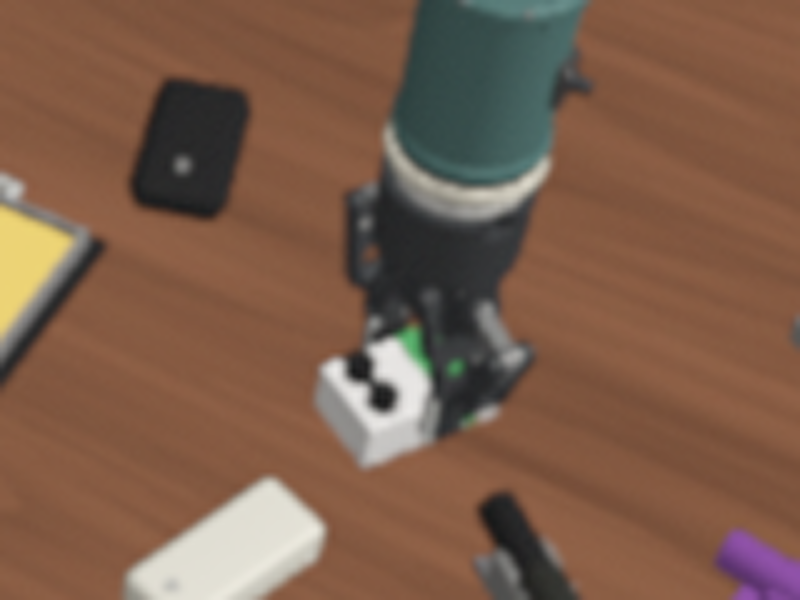

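Amp gripped (46.8 mm opening). Next I'll lift it and carry it to green.

>>> apply_moves(increments=[{"claw":255,"dx":0,"dy":0,"dz":0.01,"wx":0,"wy":0,"wz":0},{"claw":255,"dx":0,"dy":0,"dz":0.02,"wx":0,"wy":0,"wz":0},{"claw":255,"dx":0,"dy":0,"dz":0.02,"wx":0,"wy":0,"wz":0},{"claw":255,"dx":0,"dy":0,"dz":0.02,"wx":0,"wy":0,"wz":0},{"claw":255,"dx":0,"dy":0,"dz":0.02,"wx":0,"wy":0,"wz":0},{"claw":255,"dx":0,"dy":0,"dz":0.01,"wx":0,"wy":0,"wz":0}])

```text
time: 3.42
tool_pos: [0.3754, 0.3049, 0.1084]
ee_rot: [0.195, 0.679, -0.192, 0.681]
force: [0.5, 0.8, -1.0]
gripper_width: 0.553
```

>>> apply_moves(increments=[{"claw":255,"dx":0.0194,"dy":-0.0246,"dz":0,"wx":0,"wy":0,"wz":3.36},{"claw":255,"dx":0.0194,"dy":-0.0246,"dz":0,"wx":0,"wy":0,"wz":3.36},{"claw":255,"dx":0.0194,"dy":-0.0246,"dz":0,"wx":0,"wy":0,"wz":3.36},{"claw":255,"dx":0.0194,"dy":-0.0246,"dz":0,"wx":0,"wy":0,"wz":3.36},{"claw":255,"dx":0.0194,"dy":-0.0246,"dz":0,"wx":0,"wy":0,"wz":3.36},{"claw":255,"dx":0.0194,"dy":-0.0246,"dz":0,"wx":0,"wy":0,"wz":3.36},{"claw":255,"dx":0.0194,"dy":-0.0246,"dz":0,"wx":0,"wy":0,"wz":3.36},{"claw":255,"dx":0.0194,"dy":-0.0246,"dz":0,"wx":0,"wy":0,"wz":3.36},{"claw":255,"dx":0.0194,"dy":-0.0246,"dz":0,"wx":0,"wy":0,"wz":3.36},{"claw":255,"dx":0.0194,"dy":-0.0246,"dz":0,"wx":0,"wy":0,"wz":3.36}])

```text
time: 4.25
tool_pos: [0.5685, 0.0566, 0.105]
ee_rot: [-0.012, 0.707, 0.012, 0.707]
force: [-0.2, 1.4, -2.7]
gripper_width: 0.547
```

>>> apply_moves(increments=[{"claw":255,"dx":0,"dy":0,"dz":-0.02,"wx":0,"wy":0,"wz":0},{"claw":255,"dx":0,"dy":0,"dz":-0.02,"wx":0,"wy":0,"wz":0},{"claw":255,"dx":0,"dy":0,"dz":0,"wx":0,"wy":0,"wz":0},{"claw":255,"dx":0,"dy":0,"dz":0,"wx":0,"wy":0,"wz":0}])

```text
time: 4.58
tool_pos: [0.5662, 0.0578, 0.0636]
ee_rot: [-0.011, 0.709, 0.011, 0.705]
force: [-0.5, -0.2, -0.7]
gripper_width: 0.547
```

Run:
```python
from h import *
st(); look("scene",(220,200,160,120),5,"pics/s3.png"); look("top",(240,160,160,120),5,"pics/t3.png")
```

```text
t 4.58 tcp [0.5662 0.0578 0.0636] head 91.8 tilt [-1.    -0.    -0.005] F [-0.5 -0.2 -0.7] w 0.547 q [ 0.06  0.23  1.98  0.    0.94 -1.54]
```

View pics/s3.png

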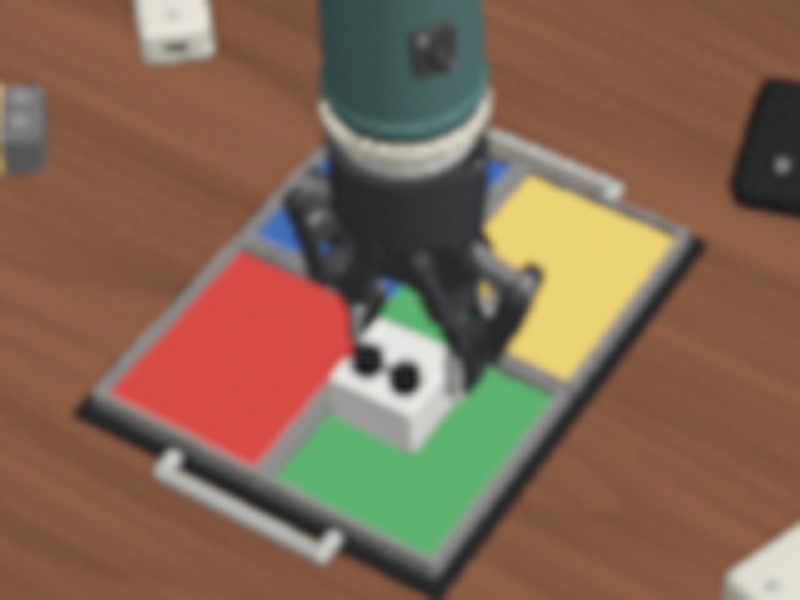

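>>> apply_moves(increments=[{"claw":255,"dx":0.004,"dy":0.0015,"dz":-0.014,"wx":0,"wy":0,"wz":0},{"claw":255,"dx":0,"dy":0,"dz":-0.014,"wx":0,"wy":0,"wz":0},{"claw":255,"dx":0,"dy":0,"dz":-0.01,"wx":0,"wy":0,"wz":0},{"claw":255,"dx":0,"dy":0,"dz":-0.004,"wx":0,"wy":0,"wz":0},{"claw":255,"dx":0,"dy":0,"dz":0,"wx":0,"wy":0,"wz":0},{"claw":255,"dx":0,"dy":0,"dz":0,"wx":0,"wy":0,"wz":0}])

```text
time: 5.18
tool_pos: [0.5725, 0.0597, 0.0237]
ee_rot: [-0.011, 0.707, 0.011, 0.707]
force: [0.3, -0.2, -1.9]
gripper_width: 0.55
```

>>> apply_moves(increments=[{"claw":255,"dx":0,"dy":0,"dz":-0.002,"wx":0,"wy":0,"wz":0},{"claw":255,"dx":0,"dy":0,"dz":-0.001,"wx":0,"wy":0,"wz":0},{"claw":255,"dx":0,"dy":0,"dz":0,"wx":0,"wy":0,"wz":0}])

```text
time: 5.43
tool_pos: [0.5726, 0.0596, 0.0207]
ee_rot: [-0.011, 0.707, 0.011, 0.707]
force: [0.5, -0.4, -0.4]
gripper_width: 0.548
```

>>> apply_moves(increments=[{"claw":255,"dx":0,"dy":0,"dz":-0.002,"wx":0,"wy":0,"wz":0},{"claw":255,"dx":0,"dy":0,"dz":-0.001,"wx":0,"wy":0,"wz":0},{"claw":255,"dx":0,"dy":0,"dz":-0.001,"wx":0,"wy":0,"wz":0},{"claw":255,"dx":0,"dy":0,"dz":0,"wx":0,"wy":0,"wz":0}])

```text
time: 5.77
tool_pos: [0.5725, 0.0595, 0.0172]
ee_rot: [-0.011, 0.707, 0.011, 0.707]
force: [-3.7, -0.6, 4.4]
gripper_width: 0.55
```

Contact is at the expected height. Next I'll part the fingers slightly, then lift.

>>> apply_moves(increments=[{"claw":90,"dx":0,"dy":0,"dz":0,"wx":0,"wy":0,"wz":0},{"claw":85,"dx":0,"dy":0,"dz":0,"wx":0,"wy":0,"wz":0},{"claw":80,"dx":0,"dy":0,"dz":0,"wx":0,"wy":0,"wz":0},{"claw":80,"dx":0,"dy":0,"dz":0,"wx":0,"wy":0,"wz":0}])

```text
time: 6.1
tool_pos: [0.5724, 0.0595, 0.0163]
ee_rot: [-0.011, 0.707, 0.011, 0.707]
force: [-0.4, 0.9, 0.9]
gripper_width: 0.687
```

>>> apply_moves(increments=[{"claw":80,"dx":0,"dy":0,"dz":0.01,"wx":0,"wy":0,"wz":0},{"claw":80,"dx":0,"dy":0,"dz":0.02,"wx":0,"wy":0,"wz":0},{"claw":80,"dx":0,"dy":0,"dz":0.03,"wx":0,"wy":0,"wz":0},{"claw":40,"dx":0,"dy":0,"dz":0.03,"wx":0,"wy":0,"wz":0},{"claw":0,"dx":0,"dy":0,"dz":0.03,"wx":0,"wy":0,"wz":0},{"claw":0,"dx":0,"dy":0,"dz":0,"wx":0,"wy":0,"wz":0}])

```text
time: 6.6
tool_pos: [0.5774, 0.0599, 0.1445]
ee_rot: [-0.011, 0.702, 0.011, 0.712]
force: [1.6, 0.2, 0.7]
gripper_width: 0.999
```

Run:
```python
from h import *
st(); look("scene",(220,200,160,120),5,"pics/s4.png")
```

```text
t 6.6 tcp [0.5774 0.0599 0.1445] head 91.83 tilt [-1.     0.     0.013] F [1.6 0.2 0.7] w 0.999 q [ 0.06  0.15  1.91  0.    1.07 -1.54]
```

View pics/s4.png

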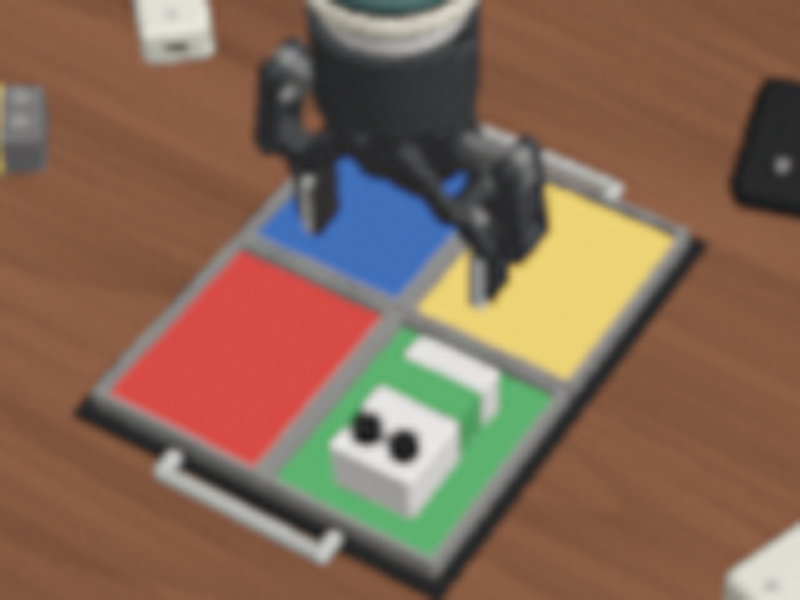

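The amp lies flat and centred on green. Next: the recorder.

>>> apply_moves(increments=[{"claw":0,"dx":-0.0048,"dy":-0.0345,"dz":0,"wx":0,"wy":0,"wz":-5.33},{"claw":0,"dx":-0.0048,"dy":-0.0345,"dz":0,"wx":0,"wy":0,"wz":-5.33},{"claw":0,"dx":-0.0048,"dy":-0.0345,"dz":0,"wx":0,"wy":0,"wz":-5.33},{"claw":0,"dx":-0.0048,"dy":-0.0345,"dz":0,"wx":0,"wy":0,"wz":-5.33},{"claw":0,"dx":-0.0048,"dy":-0.0345,"dz":0,"wx":0,"wy":0,"wz":-5.33},{"claw":0,"dx":-0.0048,"dy":-0.0345,"dz":0,"wx":0,"wy":0,"wz":-5.33},{"claw":0,"dx":-0.0048,"dy":-0.0345,"dz":0,"wx":0,"wy":0,"wz":-5.33},{"claw":0,"dx":-0.0048,"dy":-0.0345,"dz":0,"wx":0,"wy":0,"wz":-5.33},{"claw":0,"dx":-0.0048,"dy":-0.0345,"dz":0,"wx":0,"wy":0,"wz":-5.33},{"claw":0,"dx":-0.0048,"dy":-0.0345,"dz":0,"wx":0,"wy":0,"wz":-5.33}])

```text
time: 7.48
tool_pos: [0.523, -0.2867, 0.1353]
ee_rot: [0.309, 0.637, -0.309, 0.636]
force: [0.3, 0.3, 0.0]
gripper_width: 0.999
```

>>> apply_moves(increments=[{"claw":0,"dx":0,"dy":0,"dz":-0.025,"wx":0,"wy":0,"wz":0},{"claw":0,"dx":0,"dy":0,"dz":-0.025,"wx":0,"wy":0,"wz":0},{"claw":0,"dx":0,"dy":0,"dz":0,"wx":0,"wy":0,"wz":0},{"claw":0,"dx":0,"dy":0,"dz":0,"wx":0,"wy":0,"wz":0},{"claw":0,"dx":0,"dy":0,"dz":0,"wx":0,"wy":0,"wz":0}])

```text
time: 7.9
tool_pos: [0.5243, -0.2851, 0.0865]
ee_rot: [0.307, 0.637, -0.307, 0.637]
force: [-0.2, -0.3, 0.2]
gripper_width: 0.997
```

Run:
```python
from h import *
st(); look("scene",(150,140,160,120),5,"pics/s5.png")
```

```text
t 7.9 tcp [ 0.5243 -0.2851  0.0865] head 38.54 tilt [-1.    -0.    -0.001] F [-0.2 -0.3  0.2] w 0.997 q [-0.54  0.25  1.91  0.    0.99 -1.21]
```

View pics/s5.png

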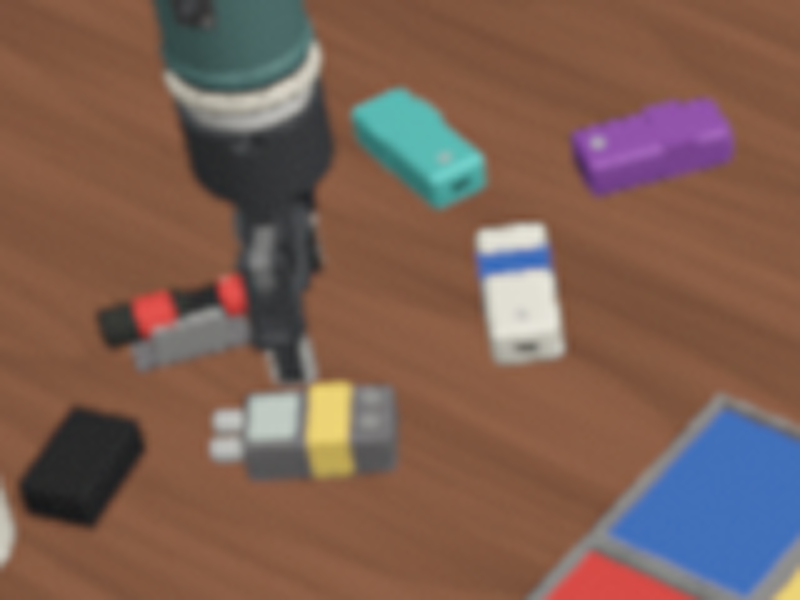

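The open gripper is in line over the yellow-taped recorder. Next: descend and grip.

>>> apply_moves(increments=[{"claw":0,"dx":0,"dy":0,"dz":-0.025,"wx":0,"wy":0,"wz":0},{"claw":0,"dx":0,"dy":0,"dz":-0.025,"wx":0,"wy":0,"wz":0},{"claw":0,"dx":0,"dy":0,"dz":-0.02,"wx":0,"wy":0,"wz":0},{"claw":0,"dx":0,"dy":0,"dz":-0.009,"wx":0,"wy":0,"wz":0},{"claw":0,"dx":0,"dy":0,"dz":0,"wx":0,"wy":0,"wz":0},{"claw":255,"dx":0,"dy":0,"dz":0,"wx":0,"wy":0,"wz":0},{"claw":255,"dx":0,"dy":0,"dz":0,"wx":0,"wy":0,"wz":0},{"claw":255,"dx":0,"dy":0,"dz":0,"wx":0,"wy":0,"wz":0},{"claw":255,"dx":0,"dy":0,"dz":0,"wx":0,"wy":0,"wz":0},{"claw":255,"dx":0,"dy":0,"dz":0,"wx":0,"wy":0,"wz":0}])

```text
time: 8.78
tool_pos: [0.5261, -0.2864, 0.0096]
ee_rot: [0.307, 0.635, -0.307, 0.638]
force: [1.3, 1.8, 6.2]
gripper_width: 0.521
```

>>> apply_moves(increments=[{"claw":255,"dx":0,"dy":0,"dz":0,"wx":0,"wy":0,"wz":0},{"claw":255,"dx":0,"dy":0,"dz":0,"wx":0,"wy":0,"wz":0},{"claw":255,"dx":0,"dy":0,"dz":0,"wx":0,"wy":0,"wz":0}])

```text
time: 9.03
tool_pos: [0.5261, -0.2865, 0.0095]
ee_rot: [0.307, 0.636, -0.307, 0.638]
force: [1.3, 0.7, 6.4]
gripper_width: 0.527
```

>>> apply_moves(increments=[{"claw":255,"dx":0,"dy":0,"dz":0.01,"wx":0,"wy":0,"wz":0},{"claw":255,"dx":0,"dy":0,"dz":0.02,"wx":0,"wy":0,"wz":0},{"claw":255,"dx":0,"dy":0,"dz":0.02,"wx":0,"wy":0,"wz":0},{"claw":255,"dx":0,"dy":0,"dz":0.02,"wx":0,"wy":0,"wz":0},{"claw":255,"dx":0,"dy":0,"dz":0.02,"wx":0,"wy":0,"wz":0},{"claw":255,"dx":0,"dy":0,"dz":0.01,"wx":0,"wy":0,"wz":0}])

```text
time: 9.53
tool_pos: [0.5253, -0.2861, 0.1104]
ee_rot: [0.307, 0.636, -0.307, 0.638]
force: [0.3, -0.1, -0.9]
gripper_width: 0.525
```

>>> apply_moves(increments=[{"claw":255,"dx":-0.0099,"dy":0.034,"dz":0,"wx":0,"wy":0,"wz":5.33},{"claw":255,"dx":-0.0099,"dy":0.034,"dz":0,"wx":0,"wy":0,"wz":5.33},{"claw":255,"dx":-0.0099,"dy":0.034,"dz":0,"wx":0,"wy":0,"wz":5.33},{"claw":255,"dx":-0.0099,"dy":0.034,"dz":0,"wx":0,"wy":0,"wz":5.33},{"claw":255,"dx":-0.0099,"dy":0.034,"dz":0,"wx":0,"wy":0,"wz":5.33},{"claw":255,"dx":-0.0099,"dy":0.034,"dz":0,"wx":0,"wy":0,"wz":5.33},{"claw":255,"dx":-0.0099,"dy":0.034,"dz":0,"wx":0,"wy":0,"wz":5.33},{"claw":255,"dx":-0.0099,"dy":0.034,"dz":0,"wx":0,"wy":0,"wz":5.33},{"claw":255,"dx":-0.0099,"dy":0.034,"dz":0,"wx":0,"wy":0,"wz":5.33},{"claw":255,"dx":-0.0099,"dy":0.034,"dz":0,"wx":0,"wy":0,"wz":5.33}])

```text
time: 10.37
tool_pos: [0.424, 0.0559, 0.1072]
ee_rot: [-0.013, 0.707, 0.013, 0.707]
force: [0.4, -0.2, -1.9]
gripper_width: 0.524
```

>>> apply_moves(increments=[{"claw":255,"dx":0,"dy":0,"dz":-0.02,"wx":0,"wy":0,"wz":0},{"claw":255,"dx":0,"dy":0,"dz":-0.02,"wx":0,"wy":0,"wz":0},{"claw":255,"dx":0,"dy":0,"dz":0,"wx":0,"wy":0,"wz":0},{"claw":255,"dx":0,"dy":0,"dz":0,"wx":0,"wy":0,"wz":0},{"claw":255,"dx":0,"dy":0,"dz":0,"wx":0,"wy":0,"wz":0}])

```text
time: 10.78
tool_pos: [0.4255, 0.0543, 0.0678]
ee_rot: [-0.011, 0.707, 0.011, 0.707]
force: [-0.0, -1.1, -1.5]
gripper_width: 0.521
```

Run:
```python
from h import *
st(); look("scene",(220,180,160,120),5,"pics/s6.png")
```

```text
t 10.78 tcp [0.4255 0.0543 0.0678] head 91.79 tilt [-1. -0.  0.] F [-0.  -1.1 -1.5] w 0.521 q [ 0.07 -0.04  2.27 -0.    0.91 -1.53]
```

View pics/s6.png

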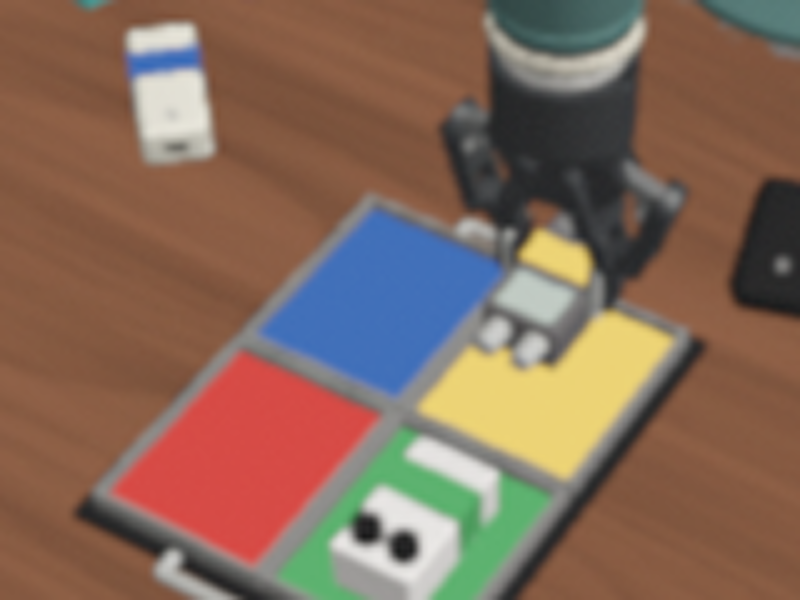

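The recorder is level over yellow. Next I'll lower it.

>>> apply_moves(increments=[{"claw":255,"dx":0.001,"dy":0,"dz":-0.014,"wx":0,"wy":0,"wz":0},{"claw":255,"dx":0,"dy":0,"dz":-0.014,"wx":0,"wy":0,"wz":0},{"claw":255,"dx":0,"dy":0,"dz":-0.01,"wx":0,"wy":0,"wz":0},{"claw":255,"dx":0,"dy":0,"dz":-0.005,"wx":0,"wy":0,"wz":0},{"claw":255,"dx":0,"dy":0,"dz":-0.002,"wx":0,"wy":0,"wz":0},{"claw":255,"dx":0,"dy":0,"dz":-0.001,"wx":0,"wy":0,"wz":0},{"claw":255,"dx":0,"dy":0,"dz":0,"wx":0,"wy":0,"wz":0},{"claw":255,"dx":0,"dy":0,"dz":0,"wx":0,"wy":0,"wz":0}])

```text
time: 11.5
tool_pos: [0.4269, 0.0546, 0.0218]
ee_rot: [-0.011, 0.707, 0.011, 0.707]
force: [0.8, -0.1, -1.8]
gripper_width: 0.529
```

>>> apply_moves(increments=[{"claw":255,"dx":0,"dy":0,"dz":-0.001,"wx":0,"wy":0,"wz":0},{"claw":255,"dx":0,"dy":0,"dz":-0.001,"wx":0,"wy":0,"wz":0},{"claw":255,"dx":0,"dy":0,"dz":0,"wx":0,"wy":0,"wz":0}])

```text
time: 11.75
tool_pos: [0.4268, 0.0546, 0.0196]
ee_rot: [-0.011, 0.707, 0.011, 0.707]
force: [0.2, 1.1, 0.0]
gripper_width: 0.521
```

>>> apply_moves(increments=[{"claw":255,"dx":0,"dy":0,"dz":-0.001,"wx":0,"wy":0,"wz":0},{"claw":255,"dx":0,"dy":0,"dz":0,"wx":0,"wy":0,"wz":0}])

```text
time: 11.92
tool_pos: [0.4268, 0.0546, 0.0195]
ee_rot: [-0.011, 0.707, 0.011, 0.707]
force: [-4.8, -0.3, 10.5]
gripper_width: 0.524
```

>>> apply_moves(increments=[{"claw":95,"dx":0,"dy":0,"dz":0,"wx":0,"wy":0,"wz":0},{"claw":85,"dx":0,"dy":0,"dz":0,"wx":0,"wy":0,"wz":0},{"claw":80,"dx":0,"dy":0,"dz":0,"wx":0,"wy":0,"wz":0},{"claw":80,"dx":0,"dy":0,"dz":0,"wx":0,"wy":0,"wz":0}])

```text
time: 12.25
tool_pos: [0.4263, 0.0546, 0.0182]
ee_rot: [-0.011, 0.707, 0.011, 0.707]
force: [0.1, 0.1, -0.8]
gripper_width: 0.687
```

>>> apply_moves(increments=[{"claw":80,"dx":0,"dy":0,"dz":0.01,"wx":0,"wy":0,"wz":0},{"claw":80,"dx":0,"dy":0,"dz":0.02,"wx":0,"wy":0,"wz":0},{"claw":80,"dx":0,"dy":0,"dz":0.03,"wx":0,"wy":0,"wz":0},{"claw":40,"dx":0,"dy":0,"dz":0.03,"wx":0,"wy":0,"wz":0},{"claw":0,"dx":0,"dy":0,"dz":0.03,"wx":0,"wy":0,"wz":0},{"claw":0,"dx":0,"dy":0,"dz":0,"wx":0,"wy":0,"wz":0}])

```text
time: 12.75
tool_pos: [0.4312, 0.0549, 0.1454]
ee_rot: [-0.011, 0.703, 0.011, 0.711]
force: [1.2, 0.9, 1.0]
gripper_width: 0.995
```

Run:
```python
from h import *
st(); look("scene",(220,180,160,120),5,"pics/s7.png")
```

```text
t 12.75 tcp [0.4312 0.0549 0.1454] head 91.82 tilt [-1.     0.     0.012] F [1.2 0.9 1. ] w 0.995 q [ 0.07 -0.14  2.19  0.    1.07 -1.53]
```

View pics/s7.png

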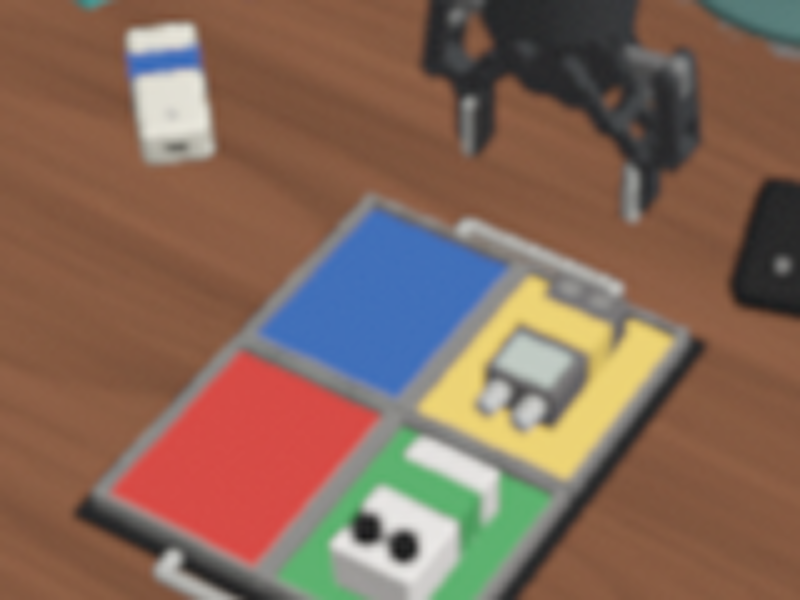

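The recorder lies flat in yellow. Next: the bank, with a half turn of the jaws on the way.

>>> apply_moves(increments=[{"claw":0,"dx":-0.003,"dy":-0.016,"dz":0,"wx":0,"wy":0,"wz":-6.87},{"claw":0,"dx":-0.003,"dy":-0.016,"dz":0,"wx":0,"wy":0,"wz":-6.87},{"claw":0,"dx":-0.003,"dy":-0.016,"dz":0,"wx":0,"wy":0,"wz":-6.87},{"claw":0,"dx":-0.003,"dy":-0.016,"dz":0,"wx":0,"wy":0,"wz":-6.87},{"claw":0,"dx":-0.003,"dy":-0.016,"dz":0,"wx":0,"wy":0,"wz":-6.87},{"claw":0,"dx":-0.003,"dy":-0.016,"dz":0,"wx":0,"wy":0,"wz":-6.87},{"claw":0,"dx":-0.003,"dy":-0.016,"dz":0,"wx":0,"wy":0,"wz":-6.87},{"claw":0,"dx":-0.003,"dy":-0.016,"dz":0,"wx":0,"wy":0,"wz":-6.87},{"claw":0,"dx":-0.003,"dy":-0.016,"dz":0,"wx":0,"wy":0,"wz":-6.87},{"claw":0,"dx":-0.003,"dy":-0.016,"dz":0,"wx":0,"wy":0,"wz":-6.87}])

```text
time: 13.63
tool_pos: [0.3951, -0.1059, 0.1373]
ee_rot: [0.391, 0.59, -0.392, 0.588]
force: [-0.3, 0.1, 0.3]
gripper_width: 1.0
```

>>> apply_moves(increments=[{"claw":0,"dx":-0.003,"dy":-0.016,"dz":0,"wx":0,"wy":0,"wz":-6.87},{"claw":0,"dx":-0.003,"dy":-0.016,"dz":0,"wx":0,"wy":0,"wz":-6.87},{"claw":0,"dx":-0.003,"dy":-0.016,"dz":0,"wx":0,"wy":0,"wz":-6.87},{"claw":0,"dx":-0.003,"dy":-0.016,"dz":0,"wx":0,"wy":0,"wz":-6.87},{"claw":0,"dx":-0.003,"dy":-0.016,"dz":0,"wx":0,"wy":0,"wz":-6.87},{"claw":0,"dx":-0.003,"dy":-0.016,"dz":0,"wx":0,"wy":0,"wz":-6.87},{"claw":0,"dx":-0.003,"dy":-0.016,"dz":0,"wx":0,"wy":0,"wz":-6.87},{"claw":0,"dx":-0.003,"dy":-0.016,"dz":0,"wx":0,"wy":0,"wz":-6.87},{"claw":0,"dx":-0.003,"dy":-0.016,"dz":0,"wx":0,"wy":0,"wz":-6.87},{"claw":0,"dx":-0.003,"dy":-0.016,"dz":0,"wx":0,"wy":0,"wz":-6.87}])

```text
time: 14.47
tool_pos: [0.3653, -0.2656, 0.1373]
ee_rot: [-0.655, -0.266, 0.656, -0.265]
force: [0.4, 0.1, -0.1]
gripper_width: 1.001
```

>>> apply_moves(increments=[{"claw":0,"dx":0,"dy":0,"dz":-0.025,"wx":0,"wy":0,"wz":0},{"claw":0,"dx":0,"dy":0,"dz":-0.025,"wx":0,"wy":0,"wz":0},{"claw":0,"dx":0,"dy":0,"dz":0,"wx":0,"wy":0,"wz":0},{"claw":0,"dx":0,"dy":0,"dz":0,"wx":0,"wy":0,"wz":0},{"claw":0,"dx":0,"dy":0,"dz":0,"wx":0,"wy":0,"wz":0}])

```text
time: 14.88
tool_pos: [0.3663, -0.2653, 0.0885]
ee_rot: [-0.655, -0.268, 0.655, -0.267]
force: [0.2, 0.7, 0.3]
gripper_width: 1.003
```

Run:
```python
from h import *
st(); look("scene",(180,110,160,120),5,"pics/s8.png")
```

```text
t 14.88 tcp [ 0.3663 -0.2653  0.0885] head -45.57 tilt [-1.    -0.001  0.   ] F [0.2 0.7 0.3] w 1.003 q [-0.68 -0.02  2.2   0.    0.96  0.11]
```

View pics/s8.png

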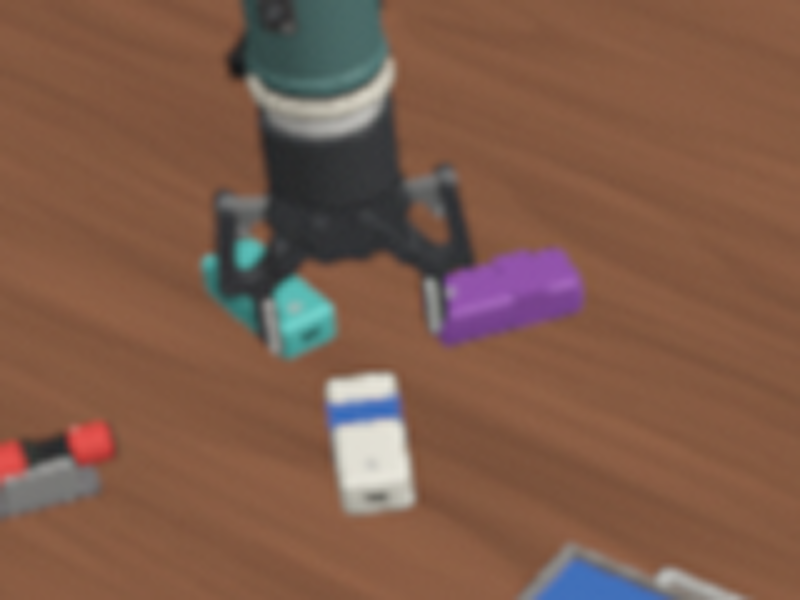

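Over the blue-taped bank and square to it. Next: descend and grip.

>>> apply_moves(increments=[{"claw":0,"dx":0,"dy":0,"dz":-0.025,"wx":0,"wy":0,"wz":0},{"claw":0,"dx":0,"dy":0,"dz":-0.025,"wx":0,"wy":0,"wz":0},{"claw":0,"dx":0,"dy":0,"dz":-0.02,"wx":0,"wy":0,"wz":0},{"claw":0,"dx":0,"dy":0,"dz":-0.012,"wx":0,"wy":0,"wz":0},{"claw":0,"dx":0,"dy":0,"dz":0,"wx":0,"wy":0,"wz":0},{"claw":255,"dx":0,"dy":0,"dz":0,"wx":0,"wy":0,"wz":0},{"claw":255,"dx":0,"dy":0,"dz":0,"wx":0,"wy":0,"wz":0},{"claw":255,"dx":0,"dy":0,"dz":0,"wx":0,"wy":0,"wz":0},{"claw":255,"dx":0,"dy":0,"dz":0,"wx":0,"wy":0,"wz":0},{"claw":255,"dx":0,"dy":0,"dz":0,"wx":0,"wy":0,"wz":0}])

```text
time: 15.77
tool_pos: [0.3679, -0.2667, 0.0081]
ee_rot: [0.655, 0.266, -0.654, 0.269]
force: [-0.1, 0.2, 6.6]
gripper_width: 0.474
```

>>> apply_moves(increments=[{"claw":255,"dx":0,"dy":0,"dz":0,"wx":0,"wy":0,"wz":0},{"claw":255,"dx":0,"dy":0,"dz":0,"wx":0,"wy":0,"wz":0},{"claw":255,"dx":0,"dy":0,"dz":0,"wx":0,"wy":0,"wz":0},{"claw":255,"dx":0,"dy":0,"dz":0,"wx":0,"wy":0,"wz":0}])

```text
time: 16.1
tool_pos: [0.3679, -0.2667, 0.0081]
ee_rot: [0.655, 0.266, -0.654, 0.268]
force: [0.7, 1.5, 7.8]
gripper_width: 0.474
```

>>> apply_moves(increments=[{"claw":255,"dx":0,"dy":0,"dz":0.01,"wx":0,"wy":0,"wz":0},{"claw":255,"dx":0,"dy":0,"dz":0.02,"wx":0,"wy":0,"wz":0},{"claw":255,"dx":0,"dy":0,"dz":0.02,"wx":0,"wy":0,"wz":0},{"claw":255,"dx":0,"dy":0,"dz":0.02,"wx":0,"wy":0,"wz":0},{"claw":255,"dx":0,"dy":0,"dz":0.02,"wx":0,"wy":0,"wz":0},{"claw":255,"dx":0,"dy":0,"dz":0.01,"wx":0,"wy":0,"wz":0}])

```text
time: 16.6
tool_pos: [0.3672, -0.2662, 0.1092]
ee_rot: [0.655, 0.266, -0.654, 0.268]
force: [1.1, -0.3, -2.0]
gripper_width: 0.477
```

>>> apply_moves(increments=[{"claw":255,"dx":0.0072,"dy":0.0213,"dz":0,"wx":0,"wy":0,"wz":-4.26},{"claw":255,"dx":0.0072,"dy":0.0213,"dz":0,"wx":0,"wy":0,"wz":-4.26},{"claw":255,"dx":0.0072,"dy":0.0213,"dz":0,"wx":0,"wy":0,"wz":-4.26},{"claw":255,"dx":0.0072,"dy":0.0213,"dz":0,"wx":0,"wy":0,"wz":-4.26},{"claw":255,"dx":0.0072,"dy":0.0213,"dz":0,"wx":0,"wy":0,"wz":-4.26},{"claw":255,"dx":0.0072,"dy":0.0213,"dz":0,"wx":0,"wy":0,"wz":-4.26},{"claw":255,"dx":0.0072,"dy":0.0213,"dz":0,"wx":0,"wy":0,"wz":-4.26},{"claw":255,"dx":0.0072,"dy":0.0213,"dz":0,"wx":0,"wy":0,"wz":-4.26},{"claw":255,"dx":0.0072,"dy":0.0213,"dz":0,"wx":0,"wy":0,"wz":-4.26},{"claw":255,"dx":0.0072,"dy":0.0213,"dz":0,"wx":0,"wy":0,"wz":-4.26}])

```text
time: 17.43
tool_pos: [0.4379, -0.0512, 0.1061]
ee_rot: [-0.707, -0.01, 0.707, -0.01]
force: [0.2, -0.5, -0.9]
gripper_width: 0.48
```

>>> apply_moves(increments=[{"claw":255,"dx":0,"dy":0,"dz":-0.02,"wx":0,"wy":0,"wz":0},{"claw":255,"dx":0,"dy":0,"dz":-0.02,"wx":0,"wy":0,"wz":0},{"claw":255,"dx":0,"dy":0,"dz":0,"wx":0,"wy":0,"wz":0},{"claw":255,"dx":0,"dy":0,"dz":0,"wx":0,"wy":0,"wz":0},{"claw":255,"dx":0,"dy":0,"dz":0,"wx":0,"wy":0,"wz":0}])

```text
time: 17.85
tool_pos: [0.4383, -0.0526, 0.0667]
ee_rot: [-0.707, -0.011, 0.707, -0.011]
force: [0.4, -0.0, -1.6]
gripper_width: 0.476
```

Run:
```python
from h import *
st(); look("scene",(220,180,160,120),5,"pics/s9.png")
```

```text
t 17.85 tcp [ 0.4383 -0.0526  0.0667] head -88.19 tilt [-1.  0.  0.] F [ 0.4 -0.  -1.6] w 0.476 q [-0.18 -0.01  2.24 -0.    0.91  1.36]
```

View pics/s9.png

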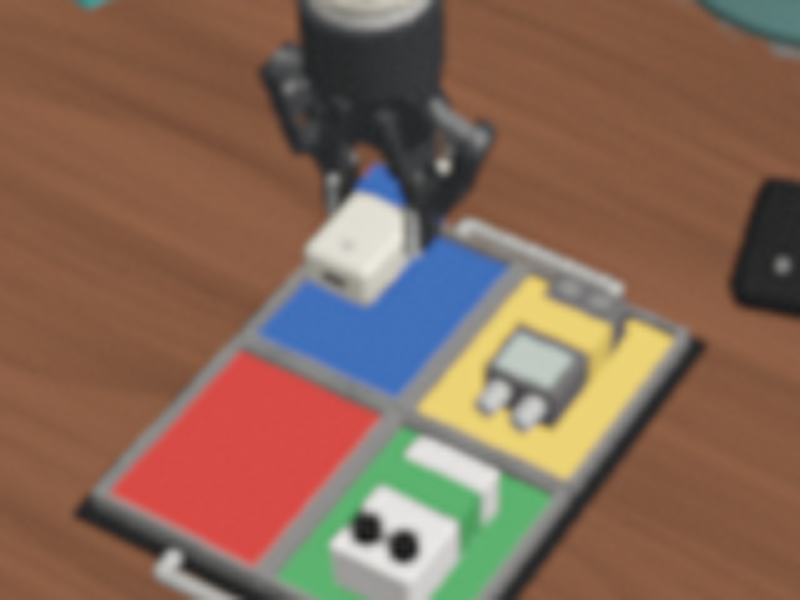

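The bank is level over blue. Next I'll lower it.

>>> apply_moves(increments=[{"claw":255,"dx":0.001,"dy":-0.001,"dz":-0.014,"wx":0,"wy":0,"wz":0},{"claw":255,"dx":0,"dy":0,"dz":-0.014,"wx":0,"wy":0,"wz":0},{"claw":255,"dx":0,"dy":0,"dz":-0.01,"wx":0,"wy":0,"wz":0},{"claw":255,"dx":0,"dy":0,"dz":-0.005,"wx":0,"wy":0,"wz":0},{"claw":255,"dx":0,"dy":0,"dz":-0.002,"wx":0,"wy":0,"wz":0},{"claw":255,"dx":0,"dy":0,"dz":-0.001,"wx":0,"wy":0,"wz":0},{"claw":255,"dx":0,"dy":0,"dz":0,"wx":0,"wy":0,"wz":0},{"claw":255,"dx":0,"dy":0,"dz":0,"wx":0,"wy":0,"wz":0}])

```text
time: 18.57
tool_pos: [0.4399, -0.0536, 0.0209]
ee_rot: [0.707, 0.011, -0.707, 0.011]
force: [-0.0, 0.0, -0.8]
gripper_width: 0.477
```

>>> apply_moves(increments=[{"claw":255,"dx":0,"dy":0,"dz":-0.001,"wx":0,"wy":0,"wz":0},{"claw":255,"dx":0,"dy":0,"dz":-0.001,"wx":0,"wy":0,"wz":0},{"claw":255,"dx":0,"dy":0,"dz":-0.001,"wx":0,"wy":0,"wz":0},{"claw":255,"dx":0,"dy":0,"dz":0,"wx":0,"wy":0,"wz":0}])

```text
time: 18.9
tool_pos: [0.4398, -0.0535, 0.0181]
ee_rot: [0.707, 0.011, -0.707, 0.011]
force: [-3.0, -0.1, 6.2]
gripper_width: 0.477
```

>>> apply_moves(increments=[{"claw":110,"dx":0,"dy":0,"dz":0,"wx":0,"wy":0,"wz":0},{"claw":100,"dx":0,"dy":0,"dz":0,"wx":0,"wy":0,"wz":0},{"claw":90,"dx":0,"dy":0,"dz":0,"wx":0,"wy":0,"wz":0},{"claw":90,"dx":0,"dy":0,"dz":0,"wx":0,"wy":0,"wz":0}])

```text
time: 19.23
tool_pos: [0.4394, -0.0534, 0.0173]
ee_rot: [0.707, 0.011, -0.707, 0.011]
force: [-0.2, 0.5, -0.5]
gripper_width: 0.648
```

>>> apply_moves(increments=[{"claw":90,"dx":0,"dy":0,"dz":0.01,"wx":0,"wy":0,"wz":0},{"claw":90,"dx":0,"dy":0,"dz":0.02,"wx":0,"wy":0,"wz":0},{"claw":90,"dx":0,"dy":0,"dz":0.03,"wx":0,"wy":0,"wz":0},{"claw":40,"dx":0,"dy":0,"dz":0.03,"wx":0,"wy":0,"wz":0},{"claw":0,"dx":0,"dy":0,"dz":0.03,"wx":0,"wy":0,"wz":0},{"claw":0,"dx":0,"dy":0,"dz":0,"wx":0,"wy":0,"wz":0}])

```text
time: 19.73
tool_pos: [0.4441, -0.0543, 0.1446]
ee_rot: [0.711, 0.01, -0.703, 0.012]
force: [2.4, 0.6, 0.4]
gripper_width: 1.0
```

Run:
```python
from h import *
st(); look("scene",(160,150,200,150),4,"pics/s10.png"); look("scene",(165,185,50,36),14,"pics/s10m.png")
a=cv2.imread("pics/top0.png")[190:260,430:500];cv2.imwrite("pics/m0.png",cv2.resize(a,None,fx=8,fy=8,interpolation=2))
```

```text
t 19.73 tcp [ 0.4441 -0.0543  0.1446] head -88.18 tilt [-1.     0.003 -0.012] F [2.4 0.6 0.4] w 1.0 q [-0.18 -0.11  2.17  0.    1.07  1.36]
```

View pics/s10.png

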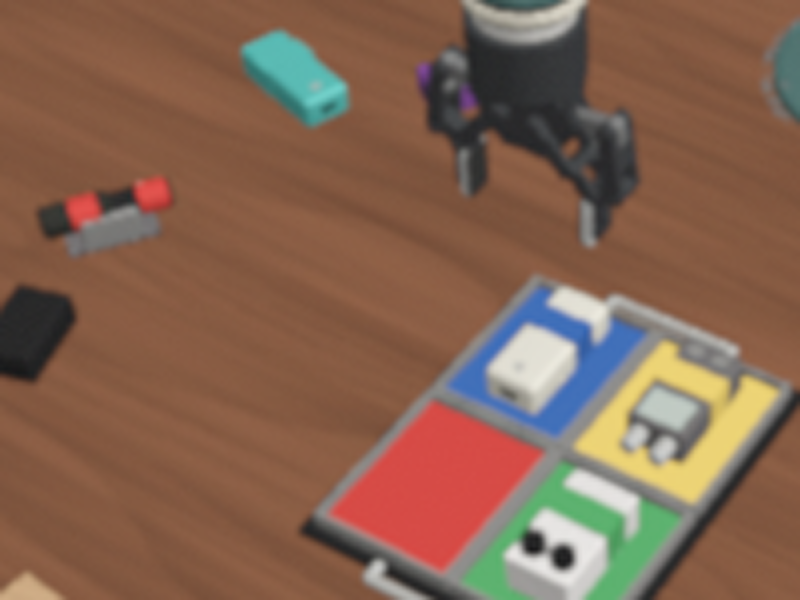

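View pics/s10m.png

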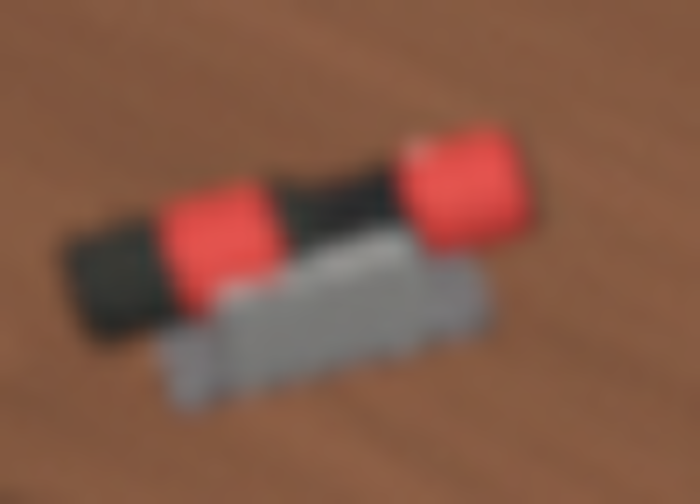

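View pics/m0.png

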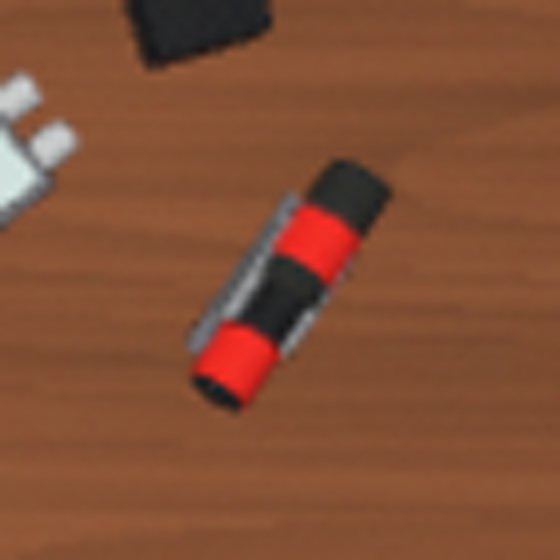

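The bank is flat in blue. The mic has its grey block (46 mm) above a longer, thinner plate, so I'll locate the block's centre along the barrel from the scene view.

Run:
```python
from h import *
p=[(218,290),(415,235)]
q=w("scene",cr(p,165,185,14),.03)[:,:2];print("block top edge",q,np.hypot(*(q[1]-q[0])))
d=q[0]-q[1];print("yaw",np.degrees(np.arctan2(d[1],d[0])))
ax=np.array([np.cos(np.radians(-34.6)),np.sin(np.radians(-34.6))]);nr=np.array([-ax[1],ax[0]])
c=np.array([.49948,-.41965]);m=q.mean(0)-c;print("along",m@ax,"lat",m@nr)
p=[(165,345),(490,265),(185,410),(490,330)]
q=w("scene",cr(p[2:],165,185,14),0)[:,:2];m=q.mean(0)-c;print("plate bottom",np.hypot(*(q[1]-q[0])),m@ax,m@nr)
b=np.array([]);
q=w("scene",cr([(85,280),(515,180)],165,185,14),.027)[:,:2];print("barrel scene",q.mean(0),np.hypot(*(q[1]-q[0])))
```

```text
block top edge [[ 0.52092347 -0.41965215]
 [ 0.48489254 -0.39635019]] 0.04290931782466994
yaw -32.89159364873228
along -0.003792999957391523 lat 0.011535149285054619
plate bottom 0.06694143459522582 -0.0022818253137374634 0.012654130177669937
barrel scene [ 0.49473095 -0.42105975] 0.09304853847355125
```

>>> apply_moves(increments=[{"claw":0,"dx":0.0056,"dy":-0.0365,"dz":0,"wx":0,"wy":0,"wz":-3.62},{"claw":0,"dx":0.0056,"dy":-0.0365,"dz":0,"wx":0,"wy":0,"wz":-3.62},{"claw":0,"dx":0.0056,"dy":-0.0365,"dz":0,"wx":0,"wy":0,"wz":-3.62},{"claw":0,"dx":0.0056,"dy":-0.0365,"dz":0,"wx":0,"wy":0,"wz":-3.62},{"claw":0,"dx":0.0056,"dy":-0.0365,"dz":0,"wx":0,"wy":0,"wz":-3.62},{"claw":0,"dx":0.0056,"dy":-0.0365,"dz":0,"wx":0,"wy":0,"wz":-3.62},{"claw":0,"dx":0.0056,"dy":-0.0365,"dz":0,"wx":0,"wy":0,"wz":-3.62},{"claw":0,"dx":0.0056,"dy":-0.0365,"dz":0,"wx":0,"wy":0,"wz":-3.62},{"claw":0,"dx":0.0056,"dy":-0.0365,"dz":0,"wx":0,"wy":0,"wz":-3.62},{"claw":0,"dx":0.0056,"dy":-0.0365,"dz":0,"wx":0,"wy":0,"wz":-3.62}])

```text
time: 20.67
tool_pos: [0.4941, -0.4193, 0.135]
ee_rot: [-0.674, 0.21, 0.676, 0.211]
force: [0.4, 0.2, 0.3]
gripper_width: 1.002
```

>>> apply_moves(increments=[{"claw":0,"dx":0,"dy":0,"dz":-0.025,"wx":0,"wy":0,"wz":0},{"claw":0,"dx":0,"dy":0,"dz":-0.025,"wx":0,"wy":0,"wz":0},{"claw":0,"dx":0,"dy":0,"dz":0,"wx":0,"wy":0,"wz":0},{"claw":0,"dx":0,"dy":0,"dz":0,"wx":0,"wy":0,"wz":0},{"claw":0,"dx":0,"dy":0,"dz":0,"wx":0,"wy":0,"wz":0}])

```text
time: 21.08
tool_pos: [0.495, -0.4178, 0.0869]
ee_rot: [-0.675, 0.209, 0.676, 0.209]
force: [1.0, -0.1, 0.2]
gripper_width: 1.001
```

Run:
```python
from h import *
st(); look("scene",(120,130,160,120),5,"pics/s11.png")
```

```text
t 21.08 tcp [ 0.495  -0.4178  0.0869] head -124.36 tilt [-1.    -0.     0.002] F [ 1.  -0.1  0.2] w 1.001 q [-0.74  0.33  1.79  0.    1.01  1.43]
```

View pics/s11.png

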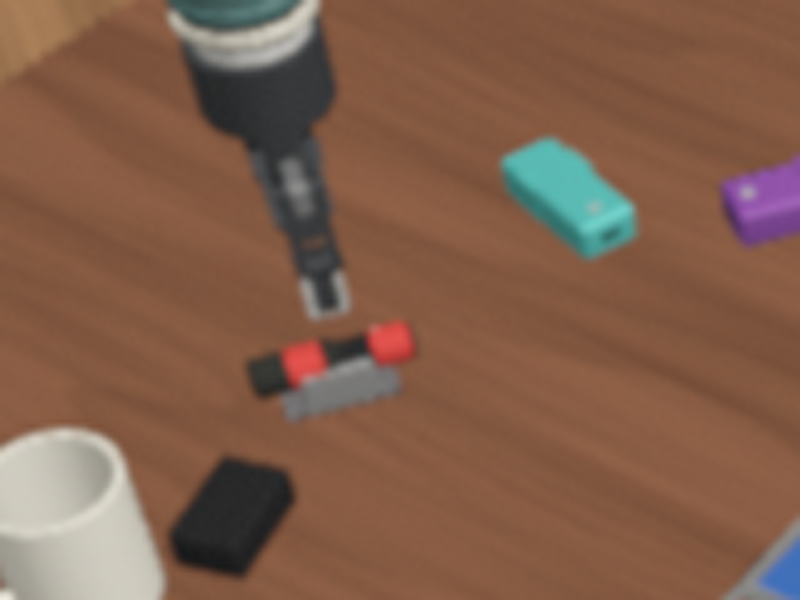

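Aligned with the mic's block. Next: descend and grip.

>>> apply_moves(increments=[{"claw":0,"dx":0,"dy":0,"dz":-0.025,"wx":0,"wy":0,"wz":0},{"claw":0,"dx":0,"dy":0,"dz":-0.025,"wx":0,"wy":0,"wz":0},{"claw":0,"dx":0,"dy":0,"dz":-0.02,"wx":0,"wy":0,"wz":0},{"claw":0,"dx":0,"dy":0,"dz":-0.011,"wx":0,"wy":0,"wz":0},{"claw":0,"dx":0,"dy":0,"dz":0,"wx":0,"wy":0,"wz":0},{"claw":255,"dx":0,"dy":0,"dz":0,"wx":0,"wy":0,"wz":0},{"claw":255,"dx":0,"dy":0,"dz":0,"wx":0,"wy":0,"wz":0},{"claw":255,"dx":0,"dy":0,"dz":0,"wx":0,"wy":0,"wz":0},{"claw":255,"dx":0,"dy":0,"dz":0,"wx":0,"wy":0,"wz":0},{"claw":255,"dx":0,"dy":0,"dz":0,"wx":0,"wy":0,"wz":0}])

```text
time: 21.97
tool_pos: [0.4964, -0.4194, 0.0082]
ee_rot: [0.676, -0.209, -0.675, -0.209]
force: [-0.1, 0.6, 1.9]
gripper_width: 0.342
```

>>> apply_moves(increments=[{"claw":255,"dx":0,"dy":0,"dz":0,"wx":0,"wy":0,"wz":0},{"claw":255,"dx":0,"dy":0,"dz":0,"wx":0,"wy":0,"wz":0},{"claw":255,"dx":0,"dy":0,"dz":0,"wx":0,"wy":0,"wz":0},{"claw":255,"dx":0,"dy":0,"dz":0,"wx":0,"wy":0,"wz":0}])

```text
time: 22.3
tool_pos: [0.4964, -0.4195, 0.008]
ee_rot: [0.676, -0.209, -0.675, -0.209]
force: [0.0, 0.3, 6.8]
gripper_width: 0.336
```

>>> apply_moves(increments=[{"claw":255,"dx":0,"dy":0,"dz":0.01,"wx":0,"wy":0,"wz":0},{"claw":255,"dx":0,"dy":0,"dz":0.02,"wx":0,"wy":0,"wz":0},{"claw":255,"dx":0,"dy":0,"dz":0.02,"wx":0,"wy":0,"wz":0},{"claw":255,"dx":0,"dy":0,"dz":0.02,"wx":0,"wy":0,"wz":0},{"claw":255,"dx":0,"dy":0,"dz":0.02,"wx":0,"wy":0,"wz":0},{"claw":255,"dx":0,"dy":0,"dz":0.01,"wx":0,"wy":0,"wz":0}])

```text
time: 22.8
tool_pos: [0.4961, -0.4192, 0.1092]
ee_rot: [0.677, -0.209, -0.675, -0.209]
force: [0.7, -0.8, 0.3]
gripper_width: 0.334
```

>>> apply_moves(increments=[{"claw":255,"dx":0.0078,"dy":0.0368,"dz":0,"wx":0,"wy":0,"wz":3.62},{"claw":255,"dx":0.0078,"dy":0.0368,"dz":0,"wx":0,"wy":0,"wz":3.62},{"claw":255,"dx":0.0078,"dy":0.0368,"dz":0,"wx":0,"wy":0,"wz":3.62},{"claw":255,"dx":0.0078,"dy":0.0368,"dz":0,"wx":0,"wy":0,"wz":3.62},{"claw":255,"dx":0.0078,"dy":0.0368,"dz":0,"wx":0,"wy":0,"wz":3.62},{"claw":255,"dx":0.0078,"dy":0.0368,"dz":0,"wx":0,"wy":0,"wz":3.62},{"claw":255,"dx":0.0078,"dy":0.0368,"dz":0,"wx":0,"wy":0,"wz":3.62},{"claw":255,"dx":0.0078,"dy":0.0368,"dz":0,"wx":0,"wy":0,"wz":3.62},{"claw":255,"dx":0.0078,"dy":0.0368,"dz":0,"wx":0,"wy":0,"wz":3.62},{"claw":255,"dx":0.0078,"dy":0.0368,"dz":0,"wx":0,"wy":0,"wz":3.62}])

```text
time: 23.63
tool_pos: [0.5727, -0.0486, 0.1059]
ee_rot: [-0.707, -0.012, 0.707, -0.012]
force: [0.4, 0.8, -1.1]
gripper_width: 0.342
```

>>> apply_moves(increments=[{"claw":255,"dx":0,"dy":0,"dz":-0.02,"wx":0,"wy":0,"wz":0},{"claw":255,"dx":0,"dy":0,"dz":-0.02,"wx":0,"wy":0,"wz":0},{"claw":255,"dx":0,"dy":0,"dz":0,"wx":0,"wy":0,"wz":0},{"claw":255,"dx":0,"dy":0,"dz":0,"wx":0,"wy":0,"wz":0},{"claw":255,"dx":0,"dy":0,"dz":0,"wx":0,"wy":0,"wz":0}])

```text
time: 24.05
tool_pos: [0.5733, -0.0508, 0.0666]
ee_rot: [-0.707, -0.011, 0.707, -0.011]
force: [-0.2, 0.1, -0.6]
gripper_width: 0.341
```

Run:
```python
from h import *
st(); look("scene",(220,180,160,120),5,"pics/s12.png")
```

```text
t 24.05 tcp [ 0.5733 -0.0508  0.0666] head -88.21 tilt [-1. -0.  0.] F [-0.2  0.1 -0.6] w 0.341 q [-0.13  0.23  1.97 -0.    0.94  1.41]
```

View pics/s12.png

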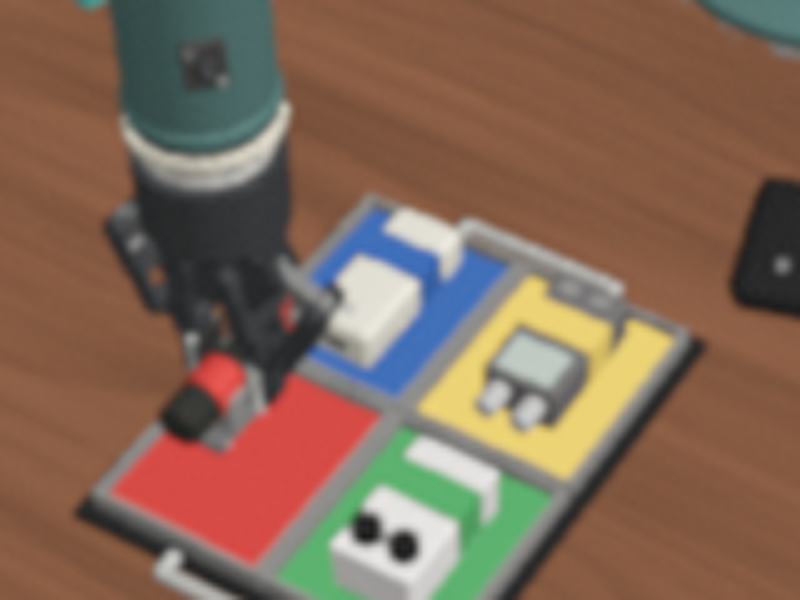

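The mic is level over red. Next I'll lower it.

>>> apply_moves(increments=[{"claw":255,"dx":0.001,"dy":0,"dz":-0.014,"wx":0,"wy":0,"wz":0},{"claw":255,"dx":0,"dy":0,"dz":-0.014,"wx":0,"wy":0,"wz":0},{"claw":255,"dx":0,"dy":0,"dz":-0.01,"wx":0,"wy":0,"wz":0},{"claw":255,"dx":0,"dy":0,"dz":-0.005,"wx":0,"wy":0,"wz":0},{"claw":255,"dx":0,"dy":0,"dz":-0.002,"wx":0,"wy":0,"wz":0},{"claw":255,"dx":0,"dy":0,"dz":-0.001,"wx":0,"wy":0,"wz":0},{"claw":255,"dx":0,"dy":0,"dz":0,"wx":0,"wy":0,"wz":0},{"claw":255,"dx":0,"dy":0,"dz":0,"wx":0,"wy":0,"wz":0}])

```text
time: 24.77
tool_pos: [0.5749, -0.0506, 0.021]
ee_rot: [0.707, 0.011, -0.707, 0.011]
force: [0.2, -0.3, -1.3]
gripper_width: 0.338
```

>>> apply_moves(increments=[{"claw":255,"dx":0,"dy":0,"dz":-0.001,"wx":0,"wy":0,"wz":0},{"claw":255,"dx":0,"dy":0,"dz":-0.001,"wx":0,"wy":0,"wz":0},{"claw":255,"dx":0,"dy":0,"dz":-0.001,"wx":0,"wy":0,"wz":0},{"claw":255,"dx":0,"dy":0,"dz":0,"wx":0,"wy":0,"wz":0}])

```text
time: 25.1
tool_pos: [0.5747, -0.0505, 0.018]
ee_rot: [0.707, 0.011, -0.707, 0.011]
force: [-1.9, 0.2, 3.1]
gripper_width: 0.336
```

>>> apply_moves(increments=[{"claw":145,"dx":0,"dy":0,"dz":0,"wx":0,"wy":0,"wz":0},{"claw":130,"dx":0,"dy":0,"dz":0,"wx":0,"wy":0,"wz":0},{"claw":110,"dx":0,"dy":0,"dz":0,"wx":0,"wy":0,"wz":0},{"claw":110,"dx":0,"dy":0,"dz":0,"wx":0,"wy":0,"wz":0}])

```text
time: 25.43
tool_pos: [0.5743, -0.0504, 0.0172]
ee_rot: [-0.707, -0.011, 0.707, -0.011]
force: [0.5, 0.4, -0.4]
gripper_width: 0.566
```

>>> apply_moves(increments=[{"claw":110,"dx":0,"dy":0,"dz":0.01,"wx":0,"wy":0,"wz":0},{"claw":110,"dx":0,"dy":0,"dz":0.02,"wx":0,"wy":0,"wz":0},{"claw":110,"dx":0,"dy":0,"dz":0.03,"wx":0,"wy":0,"wz":0},{"claw":110,"dx":0,"dy":0,"dz":0.03,"wx":0,"wy":0,"wz":0},{"claw":0,"dx":0,"dy":0,"dz":0.03,"wx":0,"wy":0,"wz":0},{"claw":0,"dx":0,"dy":0,"dz":0.03,"wx":0,"wy":0,"wz":0},{"claw":0,"dx":0,"dy":0,"dz":0.02,"wx":0,"wy":0,"wz":0}])

```text
time: 26.02
tool_pos: [0.5757, -0.0506, 0.1917]
ee_rot: [0.709, 0.011, -0.705, 0.011]
force: [0.6, 0.2, 1.3]
gripper_width: 0.964
```

>>> apply_moves(increments=[{"claw":0,"dx":-0.01,"dy":-0.035,"dz":0,"wx":0,"wy":0,"wz":0},{"claw":0,"dx":-0.01,"dy":-0.035,"dz":0,"wx":0,"wy":0,"wz":0},{"claw":0,"dx":-0.01,"dy":-0.035,"dz":0,"wx":0,"wy":0,"wz":0},{"claw":0,"dx":-0.01,"dy":-0.035,"dz":0,"wx":0,"wy":0,"wz":0},{"claw":0,"dx":-0.01,"dy":-0.035,"dz":0,"wx":0,"wy":0,"wz":0},{"claw":0,"dx":-0.01,"dy":-0.035,"dz":0,"wx":0,"wy":0,"wz":0},{"claw":0,"dx":-0.01,"dy":-0.035,"dz":0,"wx":0,"wy":0,"wz":0},{"claw":0,"dx":-0.01,"dy":-0.035,"dz":0,"wx":0,"wy":0,"wz":0},{"claw":0,"dx":0,"dy":0,"dz":0,"wx":0,"wy":0,"wz":0},{"claw":0,"dx":0,"dy":0,"dz":0,"wx":0,"wy":0,"wz":0}])

```text
time: 26.85
tool_pos: [0.4936, -0.3323, 0.1879]
ee_rot: [0.707, 0.01, -0.707, 0.01]
force: [-1.1, 0.9, -0.4]
gripper_width: 0.998
```

Run:
```python
from h import *
st(); look("scene",(200,170,280,210),2.8,"pics/s13.png");look("top",(150,150,240,160),3.3,"pics/t13.png")
```

```text
t 26.85 tcp [ 0.4936 -0.3323  0.1879] head -88.4 tilt [-1.  0. -0.] F [-1.1  0.9 -0.4] w 0.998 q [-0.63  0.14  1.83  0.    1.17  0.91]
```

View pics/s13.png

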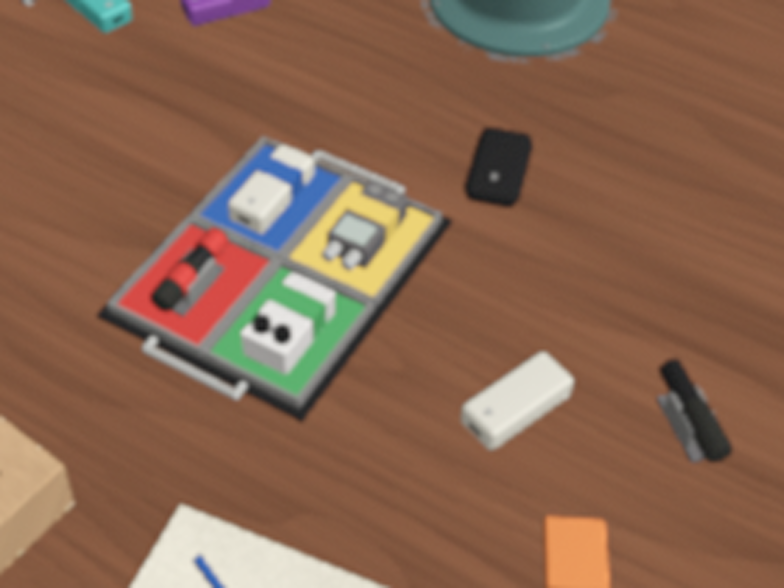

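View pics/t13.png

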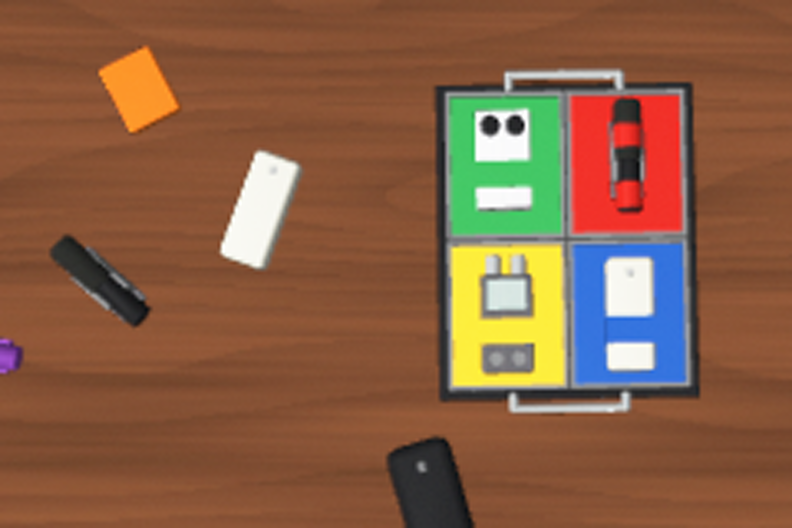

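All four devices lie flat and near the centre of their colours: amp on green, mic on red, recorder on yellow, bank on blue. Both spares look undisturbed, and the gripper is open and clear of everything. Now I'll hand in.

Run:
```python
from h import *
a=cv2.imread("pics/top0.png").astype(int);b=ctrl.grab_frame("top")[:,:,::-1].astype(int)
print("spare bank diff",np.abs(a-b)[190:235,212:245].mean(),"spare mic diff",np.abs(a-b)[218:252,162:198].mean())
print(ctrl.hand_in())
```

```text
spare bank diff 0.6255892255892256 spare mic diff 0.8357843137254902
the job is handed in; nothing more can be done
None
```

I gripped each taped device across its width, lowered it until it touched the floor of its own colour's compartment, and let go. That was amp to green, recorder to yellow, bank to blue and microphone to red. The job was handed in at about 27 s of the 112 s allowed; no verdict was reported.

**Last checks:**
- **Devices:** in the final top and scene pictures all four lie flat and within about 1 cm of their compartment centres. I judged this by eye and did not measure it.
- **Spares:** before-and-after pictures of the untaped bank and microphone match, with a mean pixel difference below 1, so neither was moved.
- **Gripper:** it is fully open and away from everything, with almost no force on the tool.

No check failed. The one disagreement was on the microphone: the grey part first measured 67 mm long instead of 46 mm. It turned out to be a longer thin plate under the block, so I found the block's centre again before gripping it.

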